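# Slide the dessert pan under the warming hood and set its timer

## Task

Slide the pan with the two dessert cups along the counter, without lifting it, in under the warming hood, straight and about midway between the hood's legs, until it has come to rest against the sprung stop bar hidden at the back, and leave it touching the bar. Then turn the timer's dial clockwise to the third click from off. Don't ram the stop, bump the hood or tip the cups, and leave the plates and the squeeze bottles where they are.

Things in the scene. Friction and masses are not known exactly. Their poses are not given: they have to be found in the camera images.
- hood: Fixed steel hood. Origin on the counter under the middle of its front (robot-side) edge; x points in under it, z up. Roof plate 300 mm wide (y), 270 deep, underside 100 and top 106 mm above the counter, front edge red; from 70 mm behind that edge a dark housing stands on it, up to 156 mm. Mouth and sides open; legs 12 mm thick at y = +-138 mm, x = 217 to 267 mm.
- hood_edge (a point): Middle of the lower side of the hood's front edge, 100 mm above the counter, axes as the hood. Behind it at the back a rubber stop bar (130 mm wide, 13 to 35 mm above the counter) is adjustable and not reported: its free face lies 165 to 185 mm in from this edge. Find it by touch. It yields 8 mm under only 0.6 to 1 N (less than pan friction, so the pan stays put), then is solid.
- pan: Loose aluminium pan on the counter, 108 mm (x) by 176 mm (y), 40 mm high, walls and floor 4 mm; about 0.7 kg with its cups, dragging on the counter with roughly 3 to 10 N when pushed. Origin at the underside of the pan's centre, z up; +x points to its back, which goes in first. Its black grip bar is at the front (-x).
- pan_bar (a point): Centre of the pan's grip bar, 92 mm before the pan's origin, 32 mm up; axes as the pan. The bar is 12 mm thick (x), 100 long (y), from 20 to 44 mm above the counter, 32 mm clear of the pan's wall; 10 mm stays at y = +-43 mm. With the pan home the bar's front face is 13 to 41 mm inside the hood's front edge, so the last bit needs a tool leaning in under the roof.
- cup_a: Loose white dessert cup standing in the pan, rim radius 30 mm, 72 mm high (its rim is 76 mm above the counter), 0.1 kg. Origin at the centre of its foot.
- cup_b: Loose blue dessert cup, same size, standing in the pan. Origin at the centre of its foot.
- timer: Fixed white timer box, 100 by 100 mm, 55 mm high. Origin on the counter under its centre, z up. The black dial is on top, its axis vertical through the origin. Seven dots lie clockwise round it, one per position, from off (black, on the -x side); the third click has the larger red dot.
- dial_grip (a point): Point on the dial's axis in the middle of its grip, 80 mm above the counter. The frame turns with the dial: the grip is a bar along this frame's x axis, 44 mm long, 12 mm thick (y), from 66 to 92 mm above the counter; a white line marks its pointer end (-x end). Below the grip is a round flange of radius 24 mm.
- dial (a joint): Dial angle in rad: 0 is off, where it starts; it grows clockwise seen from above, up to 2.69. It clicks into a notch every 0.449 rad (25.7 degrees): first click 0.449, second 0.898, third 1.346. Released within about a third of a click of a notch, it settles into it. About 0.1 N m to pass from one notch to the next.
- plates: Bystander: loose stack of white plates, 136 mm across, 55 mm high. Origin at the centre of its underside.
- bottle_yellow: Bystander: loose yellow squeeze bottle, 62 mm across, 195 mm high. Origin at the centre of its underside.
- bottle_white: Bystander: loose white squeeze bottle, 62 mm across, 195 mm high. Origin at the centre of its underside.

How it is judged:
By the outcome, as a careful person would: the job done as asked, in the order asked, and still so for the second after the job is handed in, with the robot touching nothing.
It also fails if it takes over 72 s, if anything falls off the work surface, if the arm or the gripper's body presses on something with over 40 N, if the wrist force passes 120 N, or if a joint passes its speed limit or range.

## Robot

A 7-joint arm with a two-finger parallel gripper is mounted at the origin on the work surface. World frame = base frame: x ahead of the robot, y to its left, z up, the work surface at z = 0. Lengths are in m, angles in rad, forces in N, time in s.
With the tool pointing down it reaches from about 0.35 to 0.9 m from the base axis. Payload 8.1 kg.
Tool frame: the origin (TCP) lies on the centre line of the jaws, within the pads' length; the fingertips stand 22 mm ahead of it and the grasp point (between the pads) lies 3 mm ahead of it (robot.nose_length is the distance from the TCP to the fingertips, in m); z points along the fingers, y is the line along which they close (so a half turn about z gives the same grasp; the last joint's range is limited). The gripper opens to 85 mm and grips with 20 to 120 N. Pads are 22 mm wide; open, the fingers measure 114 mm over their backs; the gripper's body (76 mm by 85 mm) begins 54 mm behind the grasp point. The pads swing forward as they close: fully open they stand 13 mm farther back than shut.
Start: joints at [-1.269, 0.434, 0.025, 1.573, -0.012, 1.134, -0.075], TCP at [0.246, 0.574, 0.228] pointing down, gripper open.
Joint ranges: [-2.62, 2.62], [-0.44, 2.09], [-1.27, 1.32], [0.08, 2.57], [-1.32, 4.46], [0.12, 2], [-2.74, 2.74]. Speed limits (rad/s): [2.22, 2.22, 3.01, 3.01, 3.14, 3.14, 3.14].

## Interface

Orientations are given as a rotation vector (axis times angle).
In Python, from rig import sensors, vision, job, robot gives the robot as it stands. The module is installed in compiled form; this text tells all that it offers.
- The arm moves only by the tool step_arm, never from a script. Its argument "moves" is a list of rows, each a list of 7 numbers: the turn, a rotation vector about the tool's x, y, z each as a share of 120 degrees, from -1 to 1, then the shift along the tool's x, y, z each as a share of 250 mm, from -1 to 1, then the opening in per cent of the stroke, from 0 (shut) to 100 (fully open). A call has 1 to 20 rows; each row is the pose to reach, as a shift and turn from the pose commanded when the call began, along the tool's axes at that moment; what a row does not reach only later rows make up. A row lasts 1/10 s, in which the tool goes at most 50 mm and 8.59 degrees, less where a joint would pass 70% of its speed; a pose out of reach is approached as far as the arm can. A call with a number of a shift or a turn outside -1 to 1 is refused whole. A call with a gripper value outside its range is refused whole. The fingers move at their own pace and stop on an object; the grip force is fixed at half the most. Time passes only in rows, so rows that repeat a pose let the fingers close. It gives the time, the measured TCP pose, the force, the opening and the grip force at its end, in the units of the state.
- sensors.state(): the state, without advancing time (a new reading comes with each control period).
- vision.grab_frame(name): name is "side" or "top" or "wrist"; returns a dict with "image" (420x560x3 uint8, red, green, blue), "range_z" (420x560 float32, m along the optical axis (not along the pixel's ray), 0 where there is no reading), "vertical_fov" (degrees; the focal length in pixels is half the picture's height over the tangent of half this angle, whatever the lens; pixels are square), "cx", "cy" (the principal point, pixels), "distortion" ([k1, k2, p1, p2, k3] as OpenCV has them; the pictures are not rectified), "origin" and "rotation" of the camera in the world. Camera axes: x right, y down, z forward; pixel columns grow to the right and rows downward; lengths in m; the calibration is good to about 2 mm. A picture is of the moment at which its call begins.
- job.job_done(): hands the job in; it is judged then, once.
The state is a dict: "time_s": time; "joint_pos": joint angles; "qd": joint speeds; "joint_torque": joint torques, N m; "eef_pos": TCP position; "ee_rot": TCP orientation; "force": force on the tool from outside, world axes, zero at the start; "moment": the same for the moment, N m; "width": opening from 0.0 (shut) to 1.0 (fully open); "gripper_force": force on a finger pad.
Only numpy, scipy, OpenCV 4.12 (cv2) and the standard library are available. Lean on these libraries where they do the work, as an engineer would, in place of code of your own. Each camera call takes 0.05 s, during which the arm holds its last target. There are 200 camera calls.

## Working session

There is one attempt and no reset: what is moved stays moved. The work goes in short steps, Python scripts to look and compute and a tool call to move; the robot and the scene stay as the last step left them, time stands still between calls to the robot, and variables do not carry over. Pictures are saved under pics/ and viewed, at most 10 in all, crops included, and the job is handed in when it is done.

Besides the shell and the picture viewer there is one more tool, called after "Call:" as name(argument=value, ...) on one line, values as JSON. step_arm: Moves the arm, as the interface text tells. Its arguments: {"type":"object","properties":{"moves":{"type":"array","items":{"type":"array","items":{"type":"number"}}}},"required":["moves"]}

```bash
mkdir -p pics; cat > h.py <<'E'
import numpy as np, cv2
from rig import sensors, vision, job, robot
from scipy.spatial.transform import Rotation as R
def rm(r):
    r=np.array(r,float)
    return r if r.shape==(3,3) else (R.from_rotvec(r).as_matrix() if r.shape==(3,) else R.from_quat(r).as_matrix())
def K(f):
    h=f["image"].shape[0]; fl=h/2/np.tan(np.radians(f["vertical_fov"])/2)
    return np.array([[fl,0,f["cx"]],[0,fl,f["cy"]],[0,0,1.]])
def grab(n,save=None):
    f=vision.grab_frame(n)
    if save: cv2.imwrite("pics/"+save,f["image"][:,:,::-1])
    return f
def rays(f,px):
    p=cv2.undistortPoints(np.array(px,float).reshape(-1,1,2),K(f),np.array(f["distortion"],float)).reshape(-1,2)
    return np.c_[p,np.ones(len(p))]@rm(f["rotation"]).T
def onz(f,px,z):
    d=rays(f,px); o=np.array(f["origin"]); return o+d*((z-o[2])/d[:,2])[:,None]
def cloud(f):
    h,w=f["range_z"].shape; u,v=np.meshgrid(np.arange(w),np.arange(h))
    d=rays(f,np.stack([u.ravel(),v.ravel()],1)); return (np.array(f["origin"])+d*f["range_z"].ravel()[:,None]).reshape(h,w,3)
E
python3 - <<'E'
from h import *
s=sensors.state(); print(s["time_s"],s["eef_pos"],s["ee_rot"],s["force"])
for n in ("top","side"):
    f=grab(n,n+"0.png"); print(n,f["origin"],rm(f["rotation"]).round(3).tolist(),f["vertical_fov"],f["distortion"])
a=cv2.imread("pics/top0.png")
E
```

```text
0.0 [0.24597385 0.5739967  0.22703595] [-6.31537453e-01 -3.07726317e+00  2.48064364e-03] [ 0.33483381  0.96229607 -0.36812148]
top [ 0.5128761  -0.01601639  0.93550888] [[-0.018, -0.995, 0.099], [-1.0, 0.019, 0.015], [-0.017, -0.099, -0.995]] 56.61125304342924 [-0.07243666  0.          0.          0.          0.        ]
side [ 0.18904838 -0.66094519  0.95282182] [[0.851, -0.401, 0.338], [-0.525, -0.634, 0.568], [-0.014, -0.661, -0.75]] 50.058501444197056 [0.01374789 0.         0.         0.         0.        ]
```

View pics/top0.png

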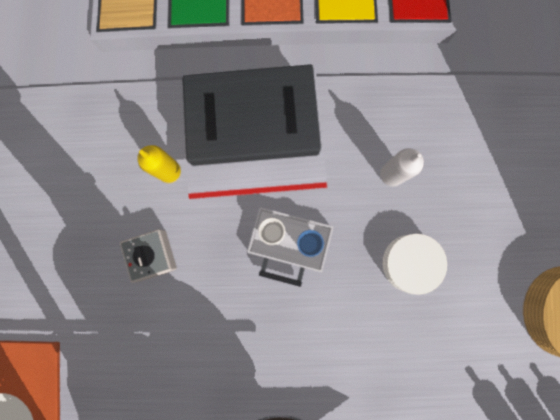

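View pics/side0.png

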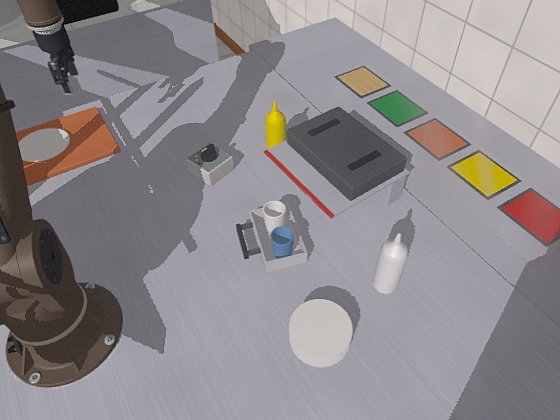

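The top view shows the red hood edge from (189,195) to (326,185), the pan at (290,241) with its bar at (281,278) turned slightly, and the timer dial at (144,256). The plates are at (415,264) and the bottles at (158,163) and (402,168). The side view agrees and shows the dial at (209,152).

```bash
cat > m.py <<'E'
from h import *
def box(P,m):
    p=P[m]; r=cv2.minAreaRect((p[:,:2]*1000).astype(np.float32)); return [np.round(r[0],1).tolist(),np.round(r[1],1).tolist(),round(r[2],1),'z',np.round(np.percentile(p[:,2],[5,50,95])*1000,1).tolist()]
def comp(m,P,name,mn=25):
    n,l,s,c=cv2.connectedComponentsWithStats(m.astype(np.uint8))
    for i in range(1,n):
        if s[i,4]>=mn: print(name,s[i].tolist(),box(P,l==i))
def measure(n):
    f=grab(n); P=cloud(f); im=f["image"].astype(int); r,g,b=im[...,0],im[...,1],im[...,2]; ok=f["range_z"]>0
    w=(P[...,0]>.3)&(P[...,0]<.75)&(abs(P[...,1])<.5)&ok
    print(n); z=P[...,2]
    red=(r>120)&(g<70)&(b<70)
    comp(red&w,P,"red",4)
    comp((r<60)&(g<60)&(b<60)&w&(z>.015),P,"black")
    comp((b>r+40)&w&(z>.03),P,"blue")
    comp(w&(z>.03)&(z<.048)&(abs(P[...,1])<.2)&(P[...,0]<.6),P,"panrim")
    comp(w&(z>.068)&(z<.082)&(P[...,0]<.6),P,"cuprim")
    comp(w&(z>.045)&(z<.062),P,"z55",80)
if __name__=="__main__":
    measure("top"); measure("side")
E
python3 m.py
```

```text
top
red [189, 183, 137, 15, 522] [[642.8, 37.8], [9.6, 294.6], 3.6, 'z', [103.9, 106.1, 108.3]]
black [206, 136, 12, 5, 53] [[745.4, 127.0], [8.4, 23.2], 0.9, 'z', [155.2, 159.2, 161.8]]
black [133, 245, 21, 22, 324] [[505.4, 298.9], [45.8, 47.2], 40.2, 'z', [63.8, 67.5, 92.4]]
black [260, 271, 40, 14, 139] [[452.1, -7.4], [91.7, 9.6], 74.7, 'z', [41.4, 44.0, 46.4]]
blue [297, 230, 27, 27, 229] [[529.0, -76.0], [57.5, 56.3], 16.7, 'z', [41.2, 74.2, 77.6]]
panrim [248, 213, 86, 74, 815] [[518.0, -27.6], [176.2, 152.7], 74.1, 'z', [34.6, 40.3, 45.4]]
panrim [263, 221, 18, 8, 29] [[574.6, 10.2], [12.4, 39.8], 8.5, 'z', [31.8, 38.7, 47.6]]
panrim [309, 234, 12, 20, 31] [[525.4, -90.2], [18.1, 44.8], 73.8, 'z', [33.9, 39.5, 47.2]]
cuprim [259, 218, 27, 27, 162] [[556.5, 7.4], [57.6, 57.4], 89.7, 'z', [70.3, 75.5, 77.7]]
cuprim [297, 230, 27, 27, 167] [[528.5, -75.9], [57.4, 57.1], 89.0, 'z', [70.1, 75.4, 77.9]]
cuprim [140, 246, 8, 20, 47] [[506.9, 294.4], [44.3, 5.0], 12.6, 'z', [68.5, 74.8, 81.3]]
z55 [120, 229, 52, 54, 1479] [[506.4, 299.1], [100.9, 98.5], 16.7, 'z', [50.8, 55.6, 58.7]
[... 861 characters left out ...]
] [[504.8, 290.9], [28.3, 45.3], 83.5, 'z', [68.3, 71.5, 81.2]]
cuprim [263, 200, 23, 20, 175] [[555.1, 7.3], [60.1, 57.1], 71.2, 'z', [69.1, 75.4, 80.1]]
cuprim [270, 226, 24, 22, 183] [[528.0, -76.6], [60.2, 56.6], 58.6, 'z', [68.9, 75.9, 78.9]]
z55 [186, 143, 47, 34, 651] [[504.4, 297.3], [102.9, 102.7], 18.1, 'z', [47.3, 57.3, 60.5]]
z55 [265, 205, 18, 9, 82] [[564.3, 23.5], [21.2, 45.0], 57.7, 'z', [46.4, 53.9, 61.4]]
z55 [272, 231, 20, 10, 92] [[535.7, -62.9], [24.8, 47.5], 59.7, 'z', [46.2, 54.0, 61.1]]
z55 [375, 269, 25, 16, 104] [[677.4, -297.0], [26.0, 57.9], 39.2, 'z', [46.8, 53.8, 61.1]]
z55 [289, 299, 63, 61, 3023] [[477.1, -317.8], [134.9, 133.6], 57.6, 'z', [53.5, 56.5, 59.0]]
```

```bash
cat >> h.py <<'E'
def down(yaw):  # tool pointing down, tool y at yaw (deg) in the world
    y=np.array([np.cos(np.radians(yaw)),np.sin(np.radians(yaw)),0]); z=np.array([0,0,-1.]); return np.c_[np.cross(y,z),y,z]
def row(p,Rt,p0=None,R0=None):
    s=sensors.state(); p0=np.array(s["eef_pos"]) if p0 is None else np.array(p0); R0=rm(s["ee_rot"]) if R0 is None else R0
    rv=R.from_matrix(R0.T@Rt).as_rotvec(degrees=True)/120; sh=R0.T@(np.array(p)-p0)/.25
    return np.r_[rv,sh].round(4).tolist()
E
python3 - <<'E'
from h import *
print(row([.452,-.007,.15],down(-16.)))
print(R.from_matrix(rm(sensors.state()["ee_rot"]).T@down(-16)).as_rotvec(degrees=True))
E
```

```text
[-0.0004, 0.0004, 0.69, -1.6728, -1.812, 0.3112]
[-4.27646350e-02  4.61761853e-02  8.28014991e+01]
```

Call:
step_arm(moves=[[0,0,0.345,-0.84,-0.91,0.1,42],[0,0,0.345,-0.84,-0.91,0.1,42],[0,0,0.345,-0.84,-0.91,0.1,42],[0,0,0.345,-0.84,-0.91,0.1,42],[0,0,0.345,-0.84,-0.91,0.1,42],[0,0,0.345,-0.84,-0.91,0.1,42],[0,0,0.345,-0.84,-0.91,0.1,42],[0,0,0.345,-0.84,-0.91,0.1,42]])

```text
time_s: 1.0
eef_pos: [0.3502, 0.2809, 0.2029]
ee_rot: [-1.683, -2.652, 0.0]
force: [-0.3, 0.5, -0.0]
width: 0.417
gripper_force: 0.0
```

```bash
python3 - <<'E'
from h import *
print(sensors.state()["eef_pos"],row([.452,-.007,.15],down(-16.)))
E
```

```text
[0.35017512 0.28088338 0.20290246] [-0.0, 0.0, 0.3433, -1.2154, -0.1216, 0.2117]
```

Call:
step_arm(moves=[[0,0,0.343,-1,-0.12,0.2,42],[0,0,0.343,-1,-0.12,0.2,42],[0,0,0.343,-1,-0.12,0.2,42],[0,0,0.343,-1,-0.12,0.2,42],[0,0,0.343,-1,-0.12,0.2,42],[0,0,0.343,-1,-0.12,0.2,42],[0,0,0.343,-1,-0.12,0.2,42],[0,0,0.343,-1,-0.12,0.2,42]])

```text
time_s: 1.8
eef_pos: [0.4299, 0.0461, 0.1528]
ee_rot: [-2.501, -1.9, -0.0]
force: [0.3, 0.3, 0.4]
width: 0.419
gripper_force: 0.0
```

```bash
python3 - <<'E'
from h import *
print(sensors.state()["eef_pos"],row([.452,-.007,.15],down(-16.)))
from m import comp
f=grab("wrist","w0.png"); P=cloud(f); z=P[...,2]; ok=f["range_z"]>0
comp(ok&(z>.038)&(z<.05)&(P[...,0]<.475)&(P[...,0]>.42)&(abs(P[...,1]+.007)<.07),P,"bar",60)
comp(ok&(z>.036)&(z<.046)&(P[...,0]>.475)&(P[...,0]<.62),P,"rim",60)
im=f["image"].astype(int); comp(ok&(im[...,0]>120)&(im[...,1]<70)&(im[...,2]<70),P,"red",20)
E
```

```text
[0.42992601 0.04610097 0.15280731] [-0.0001, -0.0002, 0.0037, -0.1809, 0.142, 0.0111]
bar [311, 201, 31, 106, 1312] [[453.2, -7.8], [99.2, 23.3], 74.2, 'z', [39.3, 44.3, 45.5]]
rim [339, 155, 167, 146, 2222] [[526.4, 21.3], [166.1, 98.3], 27.4, 'z', [37.2, 40.2, 41.5]]
rim [405, 176, 46, 48, 256] [[543.0, 24.7], [49.2, 16.6], 36.5, 'z', [36.3, 41.0, 45.6]]
rim [426, 189, 45, 48, 464] [[563.8, -0.8], [45.5, 20.2], 43.7, 'z', [36.5, 41.5, 45.6]]
rim [467, 247, 20, 65, 446] [[579.4, -68.6], [65.4, 6.0], 74.3, 'z', [36.6, 40.1, 41.4]]
rim [389, 272, 54, 37, 326] [[519.7, -59.1], [51.5, 20.0], 23.9, 'z', [36.6, 41.1, 45.4]]
rim [428, 298, 20, 23, 209] [[543.2, -88.9], [27.0, 5.4], 50.3, 'z', [36.5, 40.9, 45.3]]
```

View pics/w0.png

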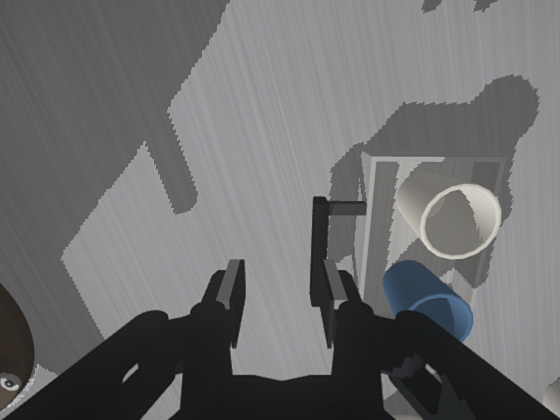

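The wrist view shows the black bar as a vertical strip at (320,250), with the pan to its right, the white cup at (460,220) and the blue cup at (435,310). I'll move over the bar, descend and grip it.

Call:
step_arm(moves=[[0,0,0.003,-0.18,0.143,0.1,42],[0,0,0.003,-0.18,0.143,0.1,42],[0,0,0.003,-0.18,0.143,0.1,42],[0,0,0.003,-0.18,0.143,0.2,42],[0,0,0.003,-0.18,0.143,0.3,42],[0,0,0.003,-0.18,0.143,0.38,42],[0,0,0.003,-0.18,0.143,0.45,42],[0,0,0.003,-0.18,0.143,0.45,42],[0,0,0.003,-0.18,0.143,0.45,42]])

```text
time_s: 2.75
eef_pos: [0.4519, -0.0075, 0.0408]
ee_rot: [-2.508, -1.89, -0.0]
force: [-0.1, 0.3, 0.5]
width: 0.418
gripper_force: 0.0
```

Call:
step_arm(moves=[[0,0,0,0,0,0,5],[0,0,0,0,0,0,5],[0,0,0,0,0,0,5],[0,0,0,0,0,0,5],[0,0,0,0,0,0,5],[0,0,0,0,0,0,5],[0,0,0,0,0,0,5]])

```text
time_s: 3.45
eef_pos: [0.4522, -0.0089, 0.0408]
ee_rot: [-2.511, -1.888, -0.001]
force: [-1.2, 0.3, 7.7]
width: 0.051
gripper_force: 3.6
```

```bash
cat > p.py <<'E'
from h import *
f=grab("top"); P=cloud(f); z=P[...,2]; ok=f["range_z"]>0
m=ok&(z>.034)&(z<.046)&(P[...,0]<.7)&(P[...,0]>.35)&(abs(P[...,1])<.2)
im=f["image"].astype(int); m&=im.min(2)>60
n,l,s,c=cv2.connectedComponentsWithStats(cv2.dilate(m.astype(np.uint8),np.ones((5,5))))
i=1+np.argmax(s[1:,4]); r=cv2.minAreaRect((P[m&(l==i)][:,:2]*1000).astype(np.float32)); print("pan",np.round(r[0],1),np.round(r[1],1),round(r[2],1))
s=sensors.state(); print(s["eef_pos"],s["force"],s["width"])
E
python3 p.py
```

```text
pan [539.6 -33.6] [176.3 107.8] 74.3
[ 0.45226276 -0.00887284  0.0407484 ] [-1.01746732  0.95994398  7.83449201] 0.05156400024754889
```

```bash
python3 -c "
from h import *
grab('wrist','w1.png'); print(robot.nose_length); s=sensors.state(); print(s)"
```

```text
0.022
{'time_s': 3.55, 'joint_pos': array([-4.28173167e-01,  4.55953338e-01,  4.32606599e-01,  2.20734285e+00,
       -3.65495704e-01,  5.44450727e-01, -2.66866933e-04]), 'qd': array([ 9.97381121e-04,  1.18840698e-03, -4.62223906e-05,  1.49714873e-03,
        4.01463386e-04, -1.33266596e-03,  1.41707969e-04]), 'joint_torque': array([ 4.50281594e-01, -4.73881352e+01,  5.86926386e+00, -1.61294818e+01,
        1.40823335e-01, -4.96059246e-01,  2.37268585e-03]), 'eef_pos': array([ 0.45224242, -0.00886202,  0.04073526]), 'ee_rot': array([-2.51094346e+00, -1.88798447e+00, -1.35866840e-03]), 'force': array([-1.06528835,  1.46632481,  6.58764112]), 'moment': array([0.25506404, 0.23444294, 0.00782269]), 'gripper_force': 3.6224131839821894, 'width': 0.04816369632970086}
```

View pics/w1.png

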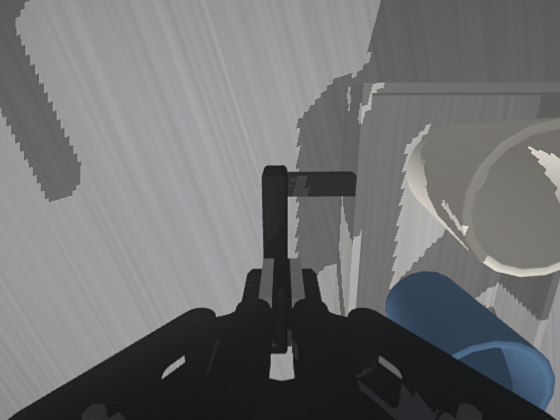

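The wrist view shows the pads straddling the bar at (280,290), and the pan still square in the grip. I'll close fully for a firmer hold.

Call:
step_arm(moves=[[0,0,0,0,0,0,0],[0,0,0,0,0,0,0],[0,0,0,0,0,0,0],[0,0,0,0,0,0,0]])

```text
time_s: 3.95
eef_pos: [0.452, -0.0089, 0.0406]
ee_rot: [-2.511, -1.888, -0.001]
force: [-1.1, 0.6, 6.8]
width: 0.002
gripper_force: 3.4
```

```bash
python3 - <<'E'
from h import *
f=grab("wrist","w2.png"); P=cloud(f)*1000
for v in (230,250,262,270,280,300,320):
    print(v,[(u,*P[v,u].round(0).astype(int).tolist()) for u in range(255,316,6)])
i=cv2.imread("pics/w2.png")[150:360,200:400]; cv2.imwrite("pics/w2c.png",cv2.resize(i,None,fx=2.8,fy=2.8))
E
```

```text
230 [(255, 436, 2, 2), (261, 440, 1, 1), (267, 450, 16, 46), (273, 453, 15, 45), (279, 456, 14, 44), (285, 458, 14, 45), (291, 458, -4, 0), (297, 461, -5, 1), (303, 465, -6, 0), (309, 468, -7, 1), (315, 472, -8, 1)]
250 [(255, 432, -11, 1), (261, 436, -12, 0), (267, 447, 6, 44), (273, 450, 5, 45), (279, 453, 4, 44), (285, 456, 4, 45), (291, 454, -17, 0), (297, 458, -18, 0), (303, 461, -19, 1), (309, 465, -20, 1), (315, 469, -21, 0)]
262 [(255, 430, -19, 0), (261, 433, -20, 0), (267, 445, 0, 45), (273, 450, 3, 53), (279, 452, 2, 52), (285, 455, 2, 53), (291, 458, 1, 53), (297, 455, -26, 0), (303, 459, -27, 2), (309, 463, -28, 1), (315, 467, -29, 1)]
270 [(255, 428, -24, 0), (261, 443, 0, 52), (267, 447, 4, 61), (273, 450, 3, 60), (279, 452, 2, 60), (285, 455, 1, 59), (291, 457, 1, 60), (297, 459, -4, 53), (303, 462, -5, 53), (309, 461, -33, 2), (315, 465, -34, 2)]
280 [(255, 441, 1, 62), (261, 444, 1, 62), (267, 448, 4, 69), (273, 450, 3, 69), (279, 452, 2, 69), (285, 455, 1, 69), (291, 457, 1, 68), (297, 459, -1, 68), (303, 461, -5, 61), (309, 464, -6, 61), (315, 463, -42, 0)]
300 [(255, 444, 6, 85), (261, 447, 6, 87), (267, 449, 4, 85), (273, 450, 1, 81), (279, 452, 1, 82), (285, 454, 1, 82), (291, 457, 1, 83), (297, 459, 1, 85), (303, 461, 2, 87), (309, 463, 1, 86), (315, 465, -5, 78)]
320 [(255, 445, 5, 96), (261, 447, 4, 95), (267, 449, 4, 97), (273, 451, 4, 97), (279, 450, -7, 82), (285, 452, -8, 82), (291, 457, 2, 96), (297, 459, 1, 96), (303, 472, 68, 187), (309, 462, 0, 96), (315, 464, 0, 97)]
```

View pics/w2c.png

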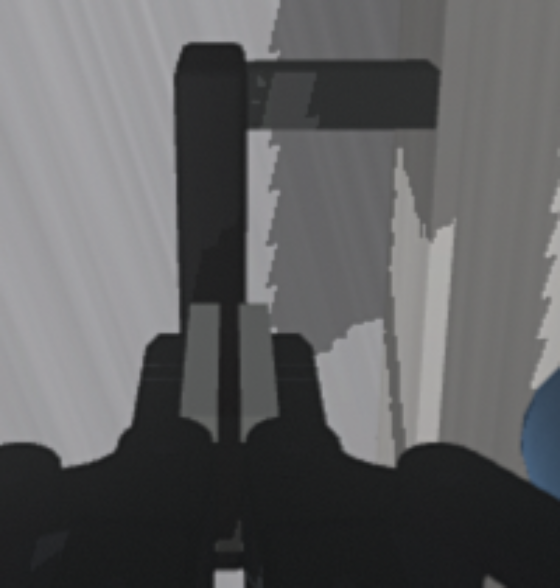

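The crop shows the bar at crop (210,150) running under the closed pads, whose tips end at crop (230,300). So the pads closed on top of the bar rather than around it. I'll check the fingertip height against the reported TCP.

```bash
python3 - <<'E'
from h import *
s=sensors.state(); p=np.array(s["eef_pos"]);Rt=rm(s["ee_rot"])
f=grab("wrist"); print("cam in tool",(Rt.T@(np.array(f["origin"])-p)*1000).round(1), (Rt.T@rm(f["rotation"])).round(2).tolist())
for n in ("wrist","side","top"):
    f=grab(n); Rc=rm(f["rotation"])
    for d in (-.03,0,.022):
        q=p+Rt[:,2]*d
        for nm,x in (("c",q),("edge",q-Rt[:,0]*.011)):
            u,_=cv2.projectPoints(Rc.T@(x-np.array(f["origin"])),np.zeros(3),np.zeros(3),K(f),np.array(f["distortion"])); print(n,d,nm,u.ravel().round(0))
f=grab("side"); i=f["image"][210:290,210:310,::-1]; cv2.imwrite("pics/s1.png",cv2.resize(i,None,fx=6,fy=6))
E
```

```text
cam in tool [  79.1   -1.7 -146.7] [[0.0, -0.95, -0.31], [1.0, 0.0, -0.0], [0.0, -0.31, 0.95]]
wrist -0.03 c [286. 305.]
wrist -0.03 edge [286. 327.]
wrist 0 c [285. 270.]
wrist 0 edge [285. 289.]
wrist 0.022 c [285. 252.]
wrist 0.022 edge [285. 269.]
side -0.03 c [241. 232.]
side -0.03 edge [242. 235.]
side 0 c [242. 239.]
side 0 edge [243. 242.]
side 0.022 c [243. 244.]
side 0.022 edge [244. 247.]
top -0.03 c [280. 278.]
top -0.03 edge [285. 280.]
top 0 c [280. 277.]
top 0 edge [285. 279.]
top 0.022 c [280. 277.]
top 0.022 edge [285. 278.]
```

View pics/s1.png

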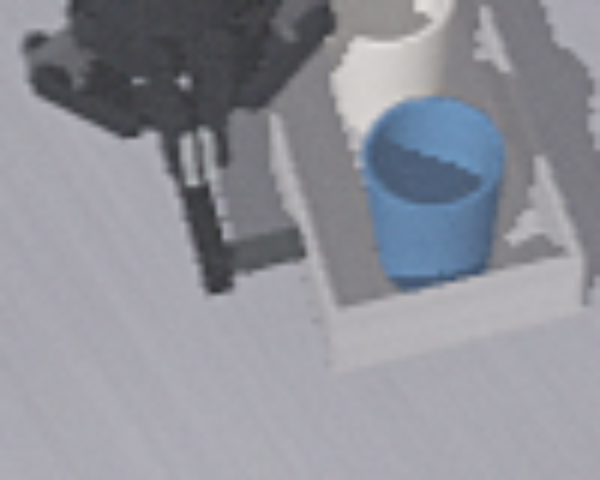

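The side crop confirms it: the pads end on top of the bar at crop (200,185). The real fingertips are about 25 mm shorter than the stated nose, with the tips near the TCP, so I'll lift, open and go lower.

Call:
step_arm(moves=[[0,0,0,0,0,-0.05,0],[0,0,0,0,0,-0.05,42],[0,0,0,0,0,-0.05,42],[0,0,0,0,0,-0.05,42],[0,0,0,0,0,-0.05,42],[0,0,0,0,0,-0.05,42],[0,0,0,0,0,-0.05,42]])

```text
time_s: 4.95
eef_pos: [0.4518, -0.0091, 0.0526]
ee_rot: [-2.511, -1.888, 0.0]
force: [0.2, 0.4, -0.3]
width: 0.416
gripper_force: 0.0
```

```bash
python3 - <<'E'
from h import *
s=sensors.state(); p=np.array(s["eef_pos"]);Rt=rm(s["ee_rot"]); print(p,s["force"],s["width"])
f=grab("wrist"); P=cloud(f); T=(P-p)@Rt*1000
g=(abs(T[...,1])<40)&(T[...,0]<20)&(T[...,2]>-60)&(P[...,2]>.047)&(f["range_z"]>0)
q=T[g]; print(len(q)); 
for a,b in ((-40,-28),(-28,-16),(16,28),(28,40)):
    k=q[(q[:,1]>a)&(q[:,1]<b)]; print(a,b,len(k),k.max(0).round(1) if len(k) else '',np.percentile(k[:,2],98).round(1) if len(k) else '')
E
```

```text
[ 0.45178078 -0.00908795  0.05262108] [ 0.17858187  0.41941653 -0.27118284] 0.4160987123138015
7931
-40 -28 1588 [ 14.1 -28.  -11.3] -15.1
-28 -16 2204 [ 14.  -19.4  -4.7] -9.4
16 28 2693 [14.  28.  -5.2] -9.8
28 40 1443 [ 14.3  40.  -13.5] -21.3
```

Call:
step_arm(moves=[[0,0,0,0,0,0.05,42],[0,0,0,0,0,0.1,42],[0,0,0,0,0,0.13,42],[0,0,0,0,0,0.15,42],[0,0,0,0,0,0.155,42],[0,0,0,0,0,0.155,42]])

```text
time_s: 5.6
eef_pos: [0.452, -0.0091, 0.0141]
ee_rot: [-2.511, -1.888, 0.0]
force: [-0.7, 0.6, -0.3]
width: 0.421
gripper_force: 0.0
```

Call:
step_arm(moves=[[0,0,0,0,0,0,0],[0,0,0,0,0,0,0],[0,0,0,0,0,0,0],[0,0,0,0,0,0,0],[0,0,0,0,0,0,0],[0,0,0,0,0,0,0]])

```text
time_s: 6.2
eef_pos: [0.4511, -0.0088, 0.0144]
ee_rot: [-2.51, -1.888, 0.001]
force: [-3.0, 0.9, 6.0]
width: 0.126
gripper_force: 59.3
```

```bash
python3 p.py; python3 - <<'E'
from h import *
from m import comp
f=grab("top"); P=cloud(f); im=f["image"].astype(int); m=(im[...,0]>120)&(im[...,1]<70)&(im[...,2]<70)&(P[...,2]>.08)
v,u=np.nonzero(m)
# front border of the red strip, bottom rows per column
cols=np.unique(u); px=np.array([[c,v[u==c].max()+.5] for c in cols]); px0=np.array([[c,v[u==c].min()-.5] for c in cols])
for q,z in ((px,.103),(px0,.106)):
    w=onz(f,q,z)*1000; k=np.polyfit(w[:,1],w[:,0],1); print(np.degrees(np.arctan(-k[0])),np.polyval(k,[0,36]),w[:,1].min(),w[:,1].max())
E
```

```text
pan [540.  -33.7] [176.2 110.4] 74.1
[ 0.45113366 -0.00877138  0.0144061 ] [-2.54362125 -0.44124525  5.26937405] 0.1265866783892343
25.752253549573386 [663.13009581 645.76401173] -381.9092263274357 611.462980826312
25.27852178923344 [670.2903996 653.2897852] -380.8231525122342 609.204884232052
```

```bash
cat > hood.py <<'E'
from h import *
for n in ("top","side"):
    f=grab(n); P=cloud(f); im=f["image"].astype(int); m=(im[...,0]>110)&(im[...,1]<80)&(im[...,2]<80)&(P[...,2]>.09)&(P[...,0]>.58)&(P[...,0]<.7)&(abs(P[...,1])<.25)
    v,u=np.nonzero(m); cols=np.unique(u)
    for q,z in ((np.array([[c,v[u==c].max()+.5] for c in cols]),.103),(np.array([[c,v[u==c].min()-.5] for c in cols]),.106)):
        w=onz(f,q,z)*1000; k=np.polyfit(w[:,1],w[:,0],1); print(n,np.degrees(np.arctan(-k[0])).round(2),np.polyval(k,[0,36]).round(1),w[:,1].min().round(1),w[:,1].max().round(1))
E
python3 hood.py
```

```text
top 3.81 [641.6 639.3] -109.4 185.6
top 3.33 [650.1 648. ] -109.3 184.9
side 4.22 [641.8 639.2] -112.1 182.6
side 3.47 [651.7 649.5] -108.8 187.5
```

Call:
step_arm(moves=[[0,0,-0.004,0.003,-0.001,0,0],[0,0,-0.014,0.011,-0.004,0,0],[0,0,-0.028,0.022,-0.007,0,0],[0,0,-0.044,0.035,-0.011,0,0],[0,0,-0.06,0.048,-0.015,0,0],[0,0,-0.076,0.06,-0.019,0,0],[0,0,-0.092,0.073,-0.024,0,0],[0,0,-0.108,0.086,-0.028,0,0],[0,0,-0.124,0.098,-0.032,0,0],[0,0,-0.14,0.111,-0.036,0,0],[0,0,-0.152,0.12,-0.039,0,0],[0,0,-0.16,0.127,-0.041,0,0],[0,0,-0.164,0.13,-0.042,0,0],[0,0,-0.164,0.13,-0.042,0,0],[0,0,-0.164,0.13,-0.042,0,0]])

```text
time_s: 7.9
eef_pos: [0.4513, 0.0246, 0.0144]
ee_rot: [2.151, 2.288, 0.001]
force: [-0.3, -5.7, 4.6]
width: 0.131
gripper_force: 59.4
```

```bash
python3 p.py; python3 m.py | grep -E "cup|blue"
```

```text
pan [541.4  29.6] [114.2 176.5] 3.0
[0.45136494 0.02464416 0.01440626] [-0.01813502 -4.90059489  4.44762936] 0.1293303212495795
blue [269, 222, 27, 26, 266] [[548.4, -13.5], [56.2, 56.2], 43.8, 'z', [36.9, 72.2, 77.5]]
cuprim [269, 221, 27, 27, 165] [[549.6, -14.6], [57.4, 57.7], 89.1, 'z', [70.3, 75.3, 77.7]]
cuprim [229, 223, 26, 27, 157] [[546.7, 75.0], [55.7, 57.5], 88.7, 'z', [70.7, 75.3, 77.9]]
cuprim [141, 246, 7, 20, 41] [[507.4, 294.2], [43.6, 5.6], 13.4, 'z', [69.4, 73.4, 81.2]]
blue [264, 207, 23, 29, 477] [[550.6, -8.0], [75.8, 56.1], 58.8, 'z', [33.4, 59.7, 78.4]]
cuprim [247, 186, 22, 19, 138] [[547.6, 75.2], [57.2, 57.8], 25.2, 'z', [69.1, 75.6, 79.7]]
cuprim [264, 207, 23, 21, 171] [[546.6, -14.2], [61.0, 56.4], 57.9, 'z', [68.6, 75.7, 79.6]]
cuprim [238, 211, 14, 14, 60] [[475.5, 23.5], [34.6, 23.6], 7.7, 'z', [68.9, 75.1, 80.7]]
cuprim [221, 222, 14, 11, 66] [[422.8, 18.7], [31.8, 28.7], 21.5, 'z', [69.3, 74.8, 80.8]]
```

Call:
step_arm(moves=[[0,0,-0.001,0,0.006,0,0],[0,0,-0.002,0.001,0.02,0,0],[0,0,-0.003,0.001,0.042,0,0],[0,0,-0.004,0.002,0.068,0,0],[0,0,-0.005,0.002,0.096,0,0],[0,0,-0.006,0.003,0.124,0,0],[0,0,-0.006,0.003,0.152,0,0],[0,0,-0.006,0.004,0.18,0,0],[0,0,-0.006,0.004,0.208,0,0],[0,0,-0.006,0.004,0.236,0,0],[0,0,-0.006,0.004,0.264,0,0],[0,0,-0.006,0.004,0.292,0,0],[0,0,-0.006,0.004,0.32,0,0],[0,0,-0.006,0.004,0.348,0,0],[0,0,-0.006,0.004,0.376,0,0],[0,0,-0.006,0.004,0.402,0,0],[0,0,-0.006,0.004,0.424,0,0],[0,0,-0.006,0.004,0.44,0,0],[0,0,-0.006,0.004,0.448,0,0],[0,0,-0.006,0.004,0.45,0,0]])

```text
time_s: 10.05
eef_pos: [0.558, 0.0337, 0.0143]
ee_rot: [-2.13, -2.298, 0.008]
force: [-20.7, -0.6, 28.8]
width: 0.128
gripper_force: 63.0
```

```bash
cat > q.py <<'E'
from h import *
O=np.array([639,37.5]); a=np.radians(3.7); H=np.array([[np.cos(a),np.sin(a)],[-np.sin(a),np.cos(a)]])
hf=lambda p: (H@(np.array(p)[:2]*1000-O)).round(1)
f=grab("top"); P=cloud(f); z=P[...,2]; ok=f["range_z"]>0; im=f["image"].astype(int)
# bar: dark, z 38..50
m=ok&(z>.036)&(z<.05)&(im.max(2)<75)&(P[...,0]>.4)&(P[...,0]<.68)&(abs(P[...,1]-.03)<.09)
if m.sum()>5:
    r=cv2.minAreaRect((P[m][:,:2]*1000).astype(np.float32)); print("bar",m.sum(),hf(np.array(r[0])/1000),np.round(r[1],1),round(r[2],1))
# pan front rim
m=ok&(z>.034)&(z<.046)&(im.min(2)>75)&(P[...,0]>.4)&(P[...,0]<.66)&(abs(P[...,1]-.03)<.12)
r=cv2.minAreaRect((P[m][:,:2]*1000).astype(np.float32)); print("pan",m.sum(),hf(np.array(r[0])/1000),np.round(r[1],1),round(r[2],1))
s=sensors.state(); print("tcp",hf(s["eef_pos"]),s["eef_pos"],s["force"],s["width"],s["joint_pos"].round(2),s["time_s"])
E
python3 q.py; python3 -c "
from h import *; grab('top','t1.png'); a=cv2.imread('pics/t1.png')[130:330,140:400]; cv2.imwrite('pics/t1c.png',cv2.resize(a,None,fx=3,fy=3))"
```

```text
pan 63 [-16.8 -74.3] [25.5 51. ] 89.4
tcp [-81.1   1.4] [0.55794395 0.03368146 0.01431564] [-19.40335331  -1.55698653  26.17503425] 0.12456551411710856 [-0.37  0.61  0.31  1.95 -0.31  0.63  0.21] 10.1
```

View pics/t1c.png

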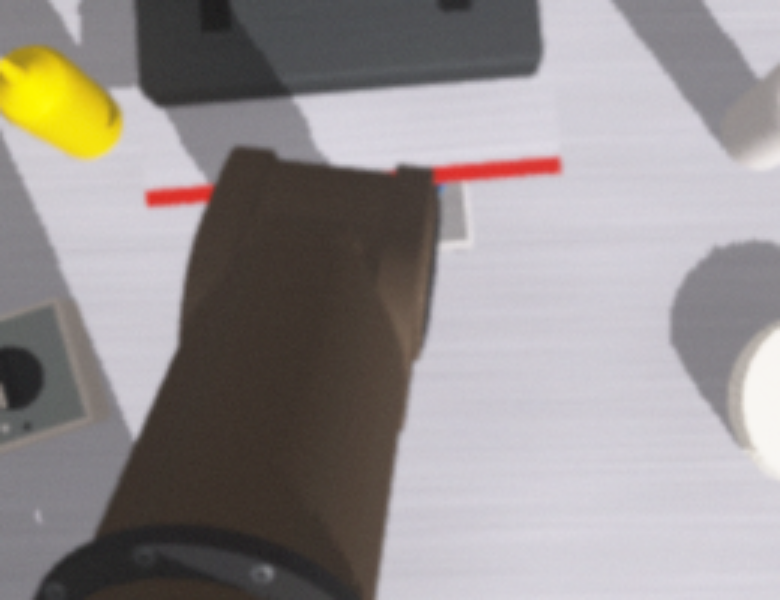

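The view shows the wrist over the red edge at crop (350,180), with the pan partly under the hood. A force of -20 N in x and +28 N in z suggests the hand is pressing on something, so I'll back off and look.

Call:
step_arm(moves=[[0,0,0,0,-0.02,0,0],[0,0,0,0,-0.04,0,0],[0,0,0,0,-0.04,0,0]])

```text
time_s: 10.45
eef_pos: [0.5532, 0.0332, 0.0143]
ee_rot: [-2.136, -2.304, -0.002]
force: [2.0, 1.9, 4.9]
width: 0.131
gripper_force: 59.4
```

```bash
python3 q.py; python3 - <<'E'
from h import *
s=sensors.state(); print(s["force"],s["moment"])
f=grab("side","s2.png"); i=f["image"][90:270,170:410,::-1]; cv2.imwrite("pics/s2c.png",cv2.resize(i,None,fx=3.2,fy=3.2))
E
```

```text
pan 61 [-19.1 -75.6] [23.1 55.6] 88.6
tcp [-85.9   1.2] [0.55322527 0.03318441 0.01431719] [0.09167669 2.41720999 5.4696523 ] 0.12753547935347156 [-0.38  0.6   0.31  1.97 -0.31  0.61  0.21] 10.5
[0.09167669 2.41720999 5.4696523 ] [0.39484559 0.12910954 0.03675573]
```

View pics/s2c.png

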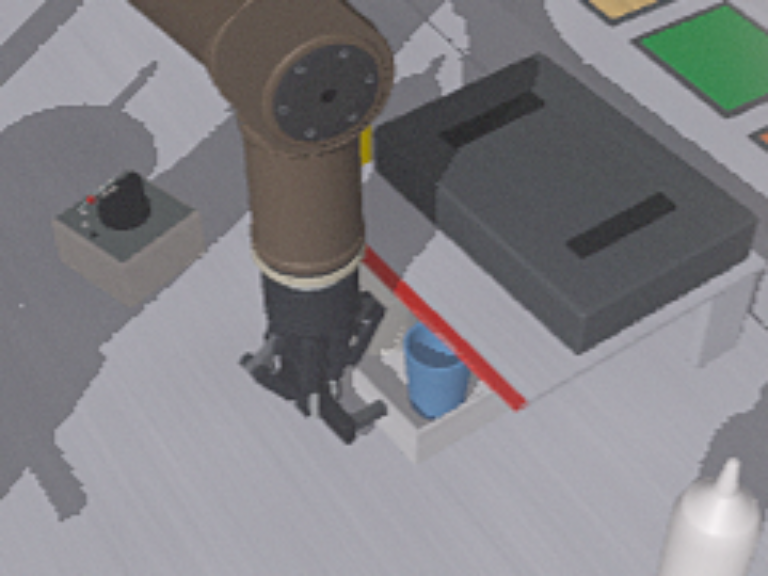

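The crop shows the hand's knuckle at (370,310) close to the red edge, which explains the contact. The blue cup at (435,370) is upright. I'll draw back 15 mm, release and lift.

Call:
step_arm(moves=[[0,0,0,0,-0.01,0,0],[0,0,0,0,-0.03,0,0],[0,0,0,0,-0.05,0,0],[0,0,0,0,-0.06,0,0],[0,0,0,0,-0.06,0,0],[0,0,0,0,-0.06,0,30],[0,0,0,0,-0.06,0,30],[0,0,0,0,-0.06,0,30],[0,0,0,0,-0.06,0,30]])

```text
time_s: 11.45
eef_pos: [0.5376, 0.0311, 0.0138]
ee_rot: [-2.136, -2.302, 0.001]
force: [-1.2, -0.1, -0.1]
width: 0.304
gripper_force: 0.0
```

Call:
step_arm(moves=[[0,0,0,0,0,-0.06,30],[0,0,0,0,0,-0.16,30],[0,0,0,0,-0.1,-0.36,30],[0,0,0,0,-0.3,-0.56,30],[0,0,0,0,-0.44,-0.6,30],[0,0,0,0,-0.44,-0.6,30],[0,0,0,0,-0.44,-0.6,30]])

```text
time_s: 12.15
eef_pos: [0.4275, 0.0232, 0.1649]
ee_rot: [-2.136, -2.303, -0.003]
force: [0.1, -0.1, -0.1]
width: 0.304
gripper_force: 0.0
```

```bash
python3 q.py; python3 m.py | grep -E "cup|blue|plate|z55"; python3 - <<'E'
from h import *
from m import comp
f=grab("wrist","w3.png"); P=cloud(f); z=P[...,2]; ok=f["range_z"]>0; im=f["image"].astype(int)
comp(ok&(z>.039)&(z<.05)&(im.max(2)<90)&(P[...,0]>.45)&(P[...,0]<.66),P,"bar",60)
comp(ok&(im[...,0]>110)&(im[...,1]<80)&(im[...,2]<80),P,"red",30)
E
```

```text
bar 152 [-98.2   0.3] [12.7 92.5] 5.2
pan 457 [-48.7   0.8] [114.1 176.3] 3.5
tcp [-210.7   -0.5] [0.42879519 0.02340899 0.16442528] [ 0.6906672   0.2793352  -0.39700259] 0.30008372945295964 [-0.55  0.19  0.44  2.14 -0.11  0.83  0.03] 12.2
blue [265, 192, 26, 17, 117] [[626.4, -6.9], [37.9, 56.6], 5.0, 'z', [34.4, 74.3, 77.5]]
cuprim [140, 246, 8, 20, 42] [[507.4, 294.4], [43.7, 4.9], 14.4, 'z', [69.9, 75.5, 81.6]]
z55 [120, 229, 52, 54, 1480] [[506.4, 299.3], [101.4, 97.3], 17.0, 'z', [51.1, 55.6, 58.6]]
z55 [387, 234, 60, 60, 2827] [[478.1, -317.1], [134.8, 132.3], 88.5, 'z', [52.5, 55.2, 57.7]]
blue [292, 192, 22, 27, 388] [[633.2, -6.1], [60.0, 53.6], 72.0, 'z', [34.4, 59.2, 78.3]]
z55 [186, 152, 14, 19, 137] [[468.8, 304.9], [38.0, 59.9], 13.6, 'z', [47.7, 57.6, 60.8]]
z55 [294, 197, 18, 8, 85] [[646.5, 8.1], [17.5, 45.8], 49.5, 'z', [45.9, 53.9, 60.8]]
z55 [253, 202, 23, 25, 86] [[537.7, 30.0], [11.7, 96.6], 3.3, 'z', [45.1, 46.3, 48.8]]
z55 [375, 270, 25, 15, 104] [[676.8, -298.5], [23.0, 57.3], 42.3, 'z', [46.0, 53.4, 61.2]]
z55 [289, 299, 63, 61, 3009] [[477.7, -316.9], [136.9, 133.4], 57.8, 'z', [53.6, 56.4, 59.0]]
bar [394, 143, 66, 112, 2288] [[551.9, 34.1], [43.8, 99.2], 4.3, 'z', [39.2, 43.8, 45.4]]
bar [484, 220, 42, 16, 207] [[622.8, 17.9], [31.3, 6.0], 24.8, 'z', [39.5, 44.8, 49.4]]
bar [501, 241, 35, 37, 406] [[648.3, -15.9], [39.9, 13.3], 54.8, 'z', [39.7, 44.2, 49.5]]
red [527, 312, 33, 90, 1288] [[646.8, -69.5], [14.7, 85.4], 4.8, 'z', [103.4, 106.2, 107.3]]
```

```bash
cat >> h.py <<'E'
O=np.array([.639,.0375]); a=np.radians(3.7); HX=np.array([np.cos(a),np.sin(a),0]); HY=np.array([-np.sin(a),np.cos(a),0])
def hp(x,y,z): return np.r_[O,0]+HX*x+HY*y+np.array([0,0,z])
def lean(t): # tool z t degrees below the horizontal along hood x, tool x up
    t=np.radians(t); Z=np.array([0,0,1.]); return np.c_[HX*np.sin(t)+Z*np.cos(t),-HY,HX*np.cos(t)-Z*np.sin(t)]
E
python3 - <<'E'
from h import *
print(row(hp(-.14,0,.165),down(-86.3)))
print(row(hp(-.14,0,.165),lean(25.)),row(hp(-.14,0,.165),lean(55.)))
E
```

```text
[0.0001, 0.0004, 0.7549, 0.0005, 0.2807, -0.0064]
[-0.4238, 0.4199, 0.6654, 0.0005, 0.2807, -0.0064] [-0.2298, 0.228, 0.7293, 0.0005, 0.2807, -0.0064]
```

Call:
step_arm(moves=[[0,0,0.755,0,0.1,0,40],[0,0,0.755,0,0.2,0,40],[0,0,0.755,0,0.28,0,40],[0,0,0.755,0,0.28,0,40],[0,0,0.755,0,0.28,0,40],[0,0,0.755,0,0.28,0,40],[0,0,0.755,0,0.28,0,40],[0,0,0.755,0,0.28,0,40],[0,0,0.755,0,0.28,0,40],[0,0,0.755,0,0.28,0,40],[0,0,0.755,0,0.28,0,40],[0,0,0.755,0,0.28,0,40]])

```text
time_s: 13.55
eef_pos: [0.4988, 0.0281, 0.1631]
ee_rot: [3.138, 0.099, -0.002]
force: [0.1, -0.7, 0.3]
width: 0.401
gripper_force: 0.0
```

```bash
python3 - <<'E'
from h import *
print(sensors.state()["joint_pos"].round(2))
print(row(hp(-.14,0,.165),lean(25.)))
E
```

```text
[-0.78  0.37  0.81  2.   -0.34  0.91 -1.3 ]
[0.0012, 0.5422, 0.0001, 0.0021, -0.0012, -0.0077]
```

Call:
step_arm(moves=[[0,0.542,0,0,0,0,40],[0,0.542,0,0,0,0,40],[0,0.542,0,0,0,0,40],[0,0.542,0,0,0,0,40],[0,0.542,0,0,0,0,40],[0,0.542,0,0,0,0,40],[0,0.542,0,0,0,0,40],[0,0.542,0,0,0,0,40],[0,0.542,0,0,0,0,40],[0,0.542,0,0,0,0,40]])

```text
time_s: 14.55
eef_pos: [0.4831, 0.014, 0.1859]
ee_rot: [-2.877, -0.143, -0.894]
force: [0.7, -0.1, -0.6]
width: 0.398
gripper_force: 0.0
```

```bash
python3 - <<'E'
from h import *
s=sensors.state(); print(s["joint_pos"].round(2)); Rt=rm(s["ee_rot"]); print(np.degrees(np.arcsin(-Rt[2,2])))
p=np.array(s["eef_pos"])
print(row(hp(-.14,0,.165),lean(25.)))
f=grab("wrist","w4.png"); P=cloud(f); T=(P-p)@Rt*1000
g=(abs(T[...,1])<45)&(abs(T[...,0])<20)&(T[...,2]>-80)&(T[...,2]<20)&(f["range_z"]>0); q=T[g]; print(len(q),np.percentile(q[:,2],[50,95,99,100]).round(1))
f=grab("side","s3.png")
E
```

```text
[-0.97 -0.03  0.96  2.51 -1.19  0.13 -0.33]
54.78348898303815
[-0.0519, 0.2522, -0.014, 0.0088, -0.0414, 0.1129]
18369 [-61.2 -21.5 -11.8  -5.7]
```

```bash
cat >> h.py <<'E'
def leand(T,phi,yaw): # down(yaw) leaned T deg toward hood direction phi
    p=np.radians(phi); d=HX*np.cos(p)+HY*np.sin(p); return R.from_rotvec(np.cross([0,0,-1.],d)*np.radians(T)).as_matrix()@down(yaw)
E
python3 - <<'E'
from h import *
print(np.allclose(leand(65,0,-86.3),lean(25)))
A0=down(10.);print(row(hp(-.16,0,.22),A0)); print(row(hp(-.16,0,.22),down(93.7),hp(-.16,0,.22),A0))
E
```

```text
True
[0.2026, -0.2586, -0.7631, 0.0745, -0.0827, -0.108]
[0.0, 0.0, -0.6975, 0.0, 0.0, 0.0]
```

Call:
step_arm(moves=[[0.2,-0.26,-0.76,0.07,-0.08,-0.11,0],[0.2,-0.26,-0.76,0.07,-0.08,-0.11,0],[0.2,-0.26,-0.76,0.07,-0.08,-0.11,0],[0.2,-0.26,-0.76,0.07,-0.08,-0.11,0],[0.2,-0.26,-0.76,0.07,-0.08,-0.11,0],[0.2,-0.26,-0.76,0.07,-0.08,-0.11,0],[0.2,-0.26,-0.76,0.07,-0.08,-0.11,0],[0.2,-0.26,-0.76,0.07,-0.08,-0.11,0],[0.2,-0.26,-0.76,0.07,-0.08,-0.11,0],[0.2,-0.26,-0.76,0.07,-0.08,-0.11,0],[0.2,-0.26,-0.76,0.07,-0.08,-0.11,0],[0.2,-0.26,-0.76,0.07,-0.08,-0.11,0],[0.2,-0.26,-0.76,0.07,-0.08,-0.11,0]])

```text
time_s: 15.95
eef_pos: [0.4803, 0.029, 0.2197]
ee_rot: [2.013, 2.405, -0.01]
force: [0.3, -0.9, 0.2]
width: -0.001
gripper_force: 0.0
```

```bash
python3 - <<'E'
from h import *
s=sensors.state(); print(s["joint_pos"].round(2),s["eef_pos"])
print(row(hp(-.16,0,.22),down(93.7)))
B=leand(45,-90,183.7)
print(row(hp(-.16,0,.22),B)); print(row(hp(-.16,0,.22),leand(30,-135,138.7)))
E
```

```text
[-0.76  0.23  0.71  1.96 -0.17  1.01  0.21] [0.48033979 0.02902159 0.21967655]
[-0.0033, 0.0025, -0.6964, -0.0066, -0.0053, -0.0012]
[0.5496, 0.0305, -1.3418, -0.0066, -0.0053, -0.0012]
[0.2748, 0.1357, -1.0432, -0.0066, -0.0053, -0.0012]
```

Call:
step_arm(moves=[[0,0,-0.7,-0.007,-0.005,0,0],[0,0,-0.7,-0.007,-0.005,0,0],[0,0,-0.7,-0.007,-0.005,0,0],[0,0,-0.7,-0.007,-0.005,0,0],[0,0,-0.7,-0.007,-0.005,0,0],[0,0,-0.7,-0.007,-0.005,0,0],[0,0,-0.7,-0.007,-0.005,0,0],[0,0,-0.7,-0.007,-0.005,0,0],[0,0,-0.7,-0.007,-0.005,0,0],[0,0,-0.7,-0.007,-0.005,0,0]])

```text
time_s: 16.95
eef_pos: [0.479, 0.0269, 0.2194]
ee_rot: [-0.114, 3.139, -0.008]
force: [-0.4, 0.9, 0.5]
width: -0.002
gripper_force: 0.0
```

```bash
python3 - <<'E'
from h import *
s=sensors.state(); print(s["joint_pos"].round(2),s["eef_pos"])
for k in ((45,-90,183.7),(20,-90,120),(40,-90,150)): print(row(hp(-.16,0,.22),leand(*k)))
E
```

```text
[-0.54  0.21  0.44  1.95 -0.1   1.    1.59] [0.47897591 0.02692961 0.21939763]
[0.2898, 0.2922, -0.7048, -0.0015, 0.0009, -0.0024]
[0.1612, 0.0384, -0.2133, -0.0015, 0.0009, -0.0024]
[0.3026, 0.1635, -0.4461, -0.0015, 0.0009, -0.0024]
```

Call:
step_arm(moves=[[0.16,0.038,-0.213,0,0,0,0],[0.16,0.038,-0.213,0,0,0,0],[0.16,0.038,-0.213,0,0,0,0],[0.16,0.038,-0.213,0,0,0,0],[0.303,0.163,-0.446,0,0,0,0],[0.303,0.163,-0.446,0,0,0,0],[0.303,0.163,-0.446,0,0,0,0],[0.303,0.163,-0.446,0,0,0,0],[0.29,0.292,-0.705,0,0,0,0],[0.29,0.292,-0.705,0,0,0,0],[0.29,0.292,-0.705,0,0,0,0],[0.29,0.292,-0.705,0,0,0,0],[0.29,0.292,-0.705,0,0,0,0]])

```text
time_s: 18.25
eef_pos: [0.4789, 0.0281, 0.2192]
ee_rot: [1.822, -1.71, 0.753]
force: [-0.1, 0.3, -0.6]
width: 0.0
gripper_force: 0.0
```

```bash
python3 - <<'E'
from h import *
s=sensors.state(); print(s["joint_pos"].round(2),s["eef_pos"])
for k in ((45,-90,183.7),(50,-70,203.7),(50,-45,228.7),(60,0,273.7)): print(row(hp(-.16,0,.22),leand(*k)))
E
```

```text
[-0.8   0.44  0.2   1.92  0.59  1.31  2.29] [0.47893211 0.02811942 0.21920279]
[0.0013, 0.0001, -0.0001, 0.005, -0.0014, 0.0005]
[0.1242, 0.0414, -0.1127, 0.005, -0.0014, 0.0005]
[0.2778, 0.0399, -0.2535, 0.005, -0.0014, 0.0005]
[0.5976, 0.0988, -0.4577, 0.005, -0.0014, 0.0005]
```

```bash
python3 - <<'E'
from h import *
for k in ((50,-65,185),(55,-45,205)): print(row(hp(-.16,0,.22),leand(*k)))
E
```

```text
[0.1596, 0.0085, 0.0548, 0.005, -0.0014, 0.0005]
[0.2959, 0.0182, -0.0503, 0.005, -0.0014, 0.0005]
```

Call:
step_arm(moves=[[0.16,0.009,0.055,0,0,0,0],[0.16,0.009,0.055,0,0,0,0],[0.16,0.009,0.055,0,0,0,0],[0.296,0.018,-0.05,0,0,0,0],[0.296,0.018,-0.05,0,0,0,0],[0.296,0.018,-0.05,0,0,0,0],[0.296,0.018,-0.05,0,0,0,0]])

```text
time_s: 18.95
eef_pos: [0.4774, 0.0265, 0.2197]
ee_rot: [2.246, -1.443, 1.374]
force: [0.4, 0.6, -0.2]
width: -0.002
gripper_force: 0.0
```

```bash
python3 - <<'E'
from h import *
s=sensors.state(); print(s["joint_pos"].round(2),s["eef_pos"])
for k in ((55,-45,205),(60,-25,225),(63,-10,250),(65,0,273.7)): print(row(hp(-.16,0,.22),leand(*k)))
E
```

```text
[-1.04  0.25  0.17  2.43  1.22  1.01  1.71] [0.47738873 0.02646319 0.21966389]
[0.0005, -0.0004, -0.0033, 0.0001, -0.008, 0.0025]
[0.1458, -0.0196, -0.0928, 0.0001, -0.008, 0.0025]
[0.2598, -0.0203, -0.2347, 0.0001, -0.008, 0.0025]
[0.3422, 0.0094, -0.3799, 0.0001, -0.008, 0.0025]
```

```bash
python3 - <<'E'
from h import *
for k in ((60,-25,225),(63,-10,250),(65,0,273.7)): print(row(hp(-.09,0,.22),leand(*k)))
E
```

```text
[0.1458, -0.0196, -0.0928, 0.0228, -0.2353, 0.1645]
[0.2598, -0.0203, -0.2347, 0.0228, -0.2353, 0.1645]
[0.3422, 0.0094, -0.3799, 0.0228, -0.2353, 0.1645]
```

Call:
step_arm(moves=[[0.146,-0.02,-0.093,0.023,-0.235,0.164,0],[0.146,-0.02,-0.093,0.023,-0.235,0.164,0],[0.146,-0.02,-0.093,0.023,-0.235,0.164,0],[0.26,-0.02,-0.235,0.023,-0.235,0.164,0],[0.26,-0.02,-0.235,0.023,-0.235,0.164,0],[0.26,-0.02,-0.235,0.023,-0.235,0.164,0],[0.342,0.009,-0.38,0.023,-0.235,0.164,0],[0.342,0.009,-0.38,0.023,-0.235,0.164,0],[0.342,0.009,-0.38,0.023,-0.235,0.164,0],[0.342,0.009,-0.38,0.023,-0.235,0.164,0]])

```text
time_s: 19.95
eef_pos: [0.5516, 0.0351, 0.1987]
ee_rot: [2.654, -0.5, 1.538]
force: [0.2, -0.3, -1.3]
width: 0.001
gripper_force: 0.0
```

```bash
python3 - <<'E'
from h import *
s=sensors.state(); print(s["joint_pos"].round(2),s["eef_pos"])
for x,z in ((-.15,.1),(-.15,.028)): print(row(hp(x,0,z),lean(25)))
E
```

```text
[ 0.21  0.47 -1.01  2.56  2.02  1.22  1.93] [0.55157727 0.03508318 0.19874871]
[0.1238, 0.0376, -0.1358, -0.4426, 0.1517, -0.0023]
[0.1238, 0.0376, -0.1358, -0.6875, 0.1893, 0.1445]
```

```bash
python3 - <<'E'
from h import *
for x,z,t in ((-.115,.09,25),(-.12,.028,32)): print(row(hp(x,0,z),lean(t)))
E
```

```text
[0.1238, 0.0376, -0.1358, -0.4149, 0.1076, 0.1337]
[0.1152, -0.02, -0.1431, -0.6346, 0.1471, 0.2436]
```

Call:
step_arm(moves=[[0.06,0.02,-0.07,-0.1,0.05,0.05,40],[0.124,0.038,-0.136,-0.2,0.108,0.1,40],[0.124,0.038,-0.136,-0.3,0.108,0.13,40],[0.124,0.038,-0.136,-0.415,0.108,0.13,40],[0.124,0.038,-0.136,-0.415,0.108,0.13,40],[0.124,0.038,-0.136,-0.415,0.108,0.13,40],[0.124,0.038,-0.136,-0.415,0.108,0.13,40],[0.124,0.038,-0.136,-0.415,0.108,0.13,40]])

```text
time_s: 20.75
eef_pos: [0.6114, 0.0325, 0.0816]
ee_rot: [-2.635, -0.089, -1.645]
force: [0.0, 0.0, 0.7]
width: 0.403
gripper_force: 0.0
```

```bash
cat > st.py <<'E'
from h import *
import sys
s=sensors.state(); Rt=rm(s["ee_rot"]); p=np.array(s["eef_pos"]); d=p-np.r_[O,0]
print(s["joint_pos"].round(2),"hood xyz",(np.array([d@HX,d@HY,d[2]])*1000).round(1),"force",s["force"].round(1),"tilt",np.degrees(np.arcsin(-Rt[2,2])).round(1),"head",np.degrees(np.arctan2(Rt[:,2]@HY,Rt[:,2]@HX)).round(1),"roll",np.degrees(Rt[2,1]).round(1))
for a in sys.argv[1:]:
    x,y,z,t=map(float,a.split(",")); print(a,row(hp(x/1000,y/1000,z/1000),lean(t)))
E
python3 st.py -125,0,28,25 -125,0,28,32
```

```text
[ 0.66  1.3  -1.27  2.57  2.73  1.6   2.68] hood xyz [-27.9  -3.2  81.6] force [0.  0.  0.7] tilt 26.0 head 0.1 roll 0.1
-125,0,28,25 [-0.0005, 0.0087, 0.0011, -0.3632, -0.0138, -0.2548]
-125,0,28,32 [-0.0004, -0.0497, 0.0011, -0.3632, -0.0138, -0.2548]
```

```bash
python3 st.py -80,0,100,45 -135,0,100,55 -135,0,28,55 
```

```text
[ 0.66  1.3  -1.27  2.57  2.73  1.6   2.68] hood xyz [-27.9  -3.2  81.6] force [0.  0.  0.7] tilt 26.0 head 0.1 roll 0.1
-80,0,100,45 [-0.0003, -0.158, 0.0011, -0.0254, -0.013, -0.2195]
-135,0,100,55 [-0.0002, -0.2413, 0.0012, -0.122, -0.0134, -0.4171]
-135,0,28,55 [-0.0002, -0.2413, 0.0012, -0.3807, -0.0139, -0.2907]
```

Call:
step_arm(moves=[[0,-0.08,0,0,-0.013,-0.1,40],[0,-0.158,0,-0.025,-0.013,-0.22,40],[0,-0.158,0,-0.025,-0.013,-0.22,40],[0,-0.24,0,-0.12,-0.013,-0.417,40],[0,-0.24,0,-0.12,-0.013,-0.417,40],[0,-0.24,0,-0.12,-0.013,-0.417,40],[0,-0.24,0,-0.12,-0.013,-0.417,40]])

```text
time_s: 21.45
eef_pos: [0.506, 0.0278, 0.1043]
ee_rot: [-2.976, -0.105, -0.959]
force: [0.7, 0.4, 0.1]
width: 0.398
gripper_force: 0.0
```

```bash
python3 st.py -135,0,28,55 
```

```text
[ 0.71  0.53 -1.18  2.48  1.95  0.65  2.71] hood xyz [-133.4   -1.1  104.3] force [0.7 0.4 0.1] tilt 54.3 head -0.4 roll 0.4
-135,0,28,55 [0.002, -0.0058, 0.0034, -0.1832, -0.0069, 0.244]
```

Call:
step_arm(moves=[[0,-0.006,0,-0.09,-0.005,0.12,40],[0.002,-0.006,0.003,-0.16,-0.007,0.21,40],[0.002,-0.006,0.003,-0.19,-0.007,0.253,40],[0.002,-0.006,0.003,-0.19,-0.007,0.253,40]])

```text
time_s: 21.85
eef_pos: [0.5004, 0.0313, 0.0194]
ee_rot: [-2.974, -0.096, -0.919]
force: [-1.0, 0.2, -0.9]
width: 0.403
gripper_force: 0.0
```

```bash
python3 st.py -110,0,24,55 -40,0,24,50 -30,0,24,40
```

```text
[ 0.59  0.81 -1.11  2.53  2.17  0.92  2.55] hood xyz [-138.8    2.7   19.4] force [-1.   0.2 -0.9] tilt 55.6 head 0.8 roll -0.4
-110,0,24,55 [-0.0038, 0.0053, -0.0011, 0.1054, 0.0112, 0.0495]
-40,0,24,50 [-0.0037, 0.047, -0.0013, 0.3366, 0.0119, 0.2075]
-30,0,24,40 [-0.0036, 0.1303, -0.0016, 0.3696, 0.012, 0.2301]
```

Call:
step_arm(moves=[[-0.002,0.003,0,0.02,0.006,0.009,40],[-0.004,0.005,-0.001,0.045,0.011,0.02,40],[-0.004,0.005,-0.001,0.07,0.011,0.033,40],[-0.004,0.006,-0.001,0.09,0.011,0.042,40],[-0.004,0.008,-0.001,0.105,0.011,0.05,40],[-0.004,0.01,-0.001,0.12,0.011,0.06,40],[-0.004,0.013,-0.001,0.136,0.012,0.071,40],[-0.004,0.016,-0.001,0.152,0.012,0.082,40],[-0.004,0.019,-0.001,0.168,0.012,0.093,40],[-0.004,0.022,-0.001,0.184,0.012,0.104,40],[-0.004,0.025,-0.001,0.2,0.012,0.115,40],[-0.004,0.028,-0.001,0.216,0.012,0.126,40],[-0.004,0.031,-0.001,0.232,0.012,0.137,40],[-0.004,0.034,-0.001,0.248,0.012,0.148,40],[-0.004,0.037,-0.001,0.264,0.012,0.158,40],[-0.004,0.04,-0.001,0.28,0.012,0.169,40],[-0.004,0.043,-0.001,0.296,0.012,0.18,40],[-0.004,0.045,-0.001,0.31,0.012,0.19,40],[-0.004,0.047,-0.001,0.32,0.012,0.197,40],[-0.004,0.047,-0.001,0.325,0.012,0.2,40]])

```text
time_s: 23.85
eef_pos: [0.596, 0.0337, 0.0275]
ee_rot: [-2.931, -0.096, -1.072]
force: [-6.1, -0.2, 2.1]
width: 0.399
gripper_force: 3.1
```

```bash
python3 st.py; python3 q.py|head -2; python3 -c "
from h import *
f=grab('side','s4.png'); i=f['image'][70:250,190:430,::-1]; cv2.imwrite('pics/s4c.png',cv2.resize(i,None,fx=3.2,fy=3.2))"
```

```text
[ 0.58  0.87 -1.06  2.39  2.26  0.92  2.61] hood xyz [-43.2  -1.   27.5] force [-6.1 -0.2  2.1] tilt 49.8 head -0.3 roll 0.2
bar 226 [-33.5   6.3] [97.8 45.2] 75.1
pan 270 [-24.5   0.7] [ 66.7 175.3] 3.6
```

View pics/s4c.png

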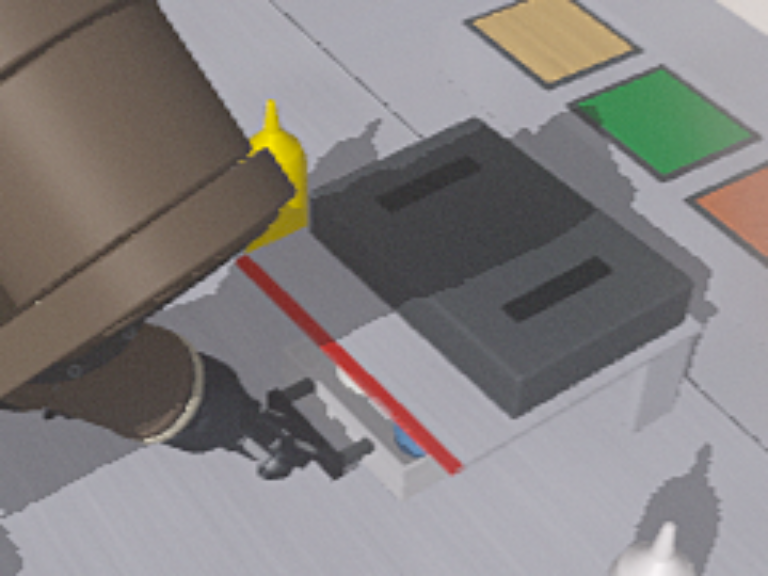

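The crop shows the tool leaning at (300,430) with its fingers against the bar, the pan going in square, and both cups upright behind the red edge at (350,380) and (410,440). Next I'll lean flatter and check the arm's clearance from the hood.

```bash
python3 st.py -46,0,25,25; python3 - <<'E'
from h import *
for n in ("side","top"):
    f=grab(n); P=cloud(f); im=f["image"].astype(int); d=P-np.r_[O,0]; hx=d@HX; hy=d@HY; z=P[...,2]
    for lo,hi in ((.06,.11),(.11,.16),(.16,.2),(.2,.3)):
        m=(f["range_z"]>0)&(z>lo)&(z<hi)&(hx<-.002)&(abs(hy)<.2)
        if m.sum()>5: print(n,lo,hi,m.sum(),"max hx",np.percentile(hx[m],99).round(3),"hy",np.percentile(hy[m],[1,99]).round(3))
E
```

```text
[ 0.58  0.87 -1.06  2.39  2.26  0.92  2.61] hood xyz [-43.   -1.1  27.6] force [-3.3  0.2 -0.3] tilt 49.8 head -0.3 roll 0.2
-46,0,25,25 [0.0012, 0.207, 0.001, -0.0157, -0.0043, 0.0001]
side 0.06 0.11 1706 max hx -0.002 hy [-0.098  0.04 ]
side 0.11 0.16 1598 max hx -0.096 hy [-0.071  0.   ]
side 0.16 0.2 1445 max hx -0.113 hy [-0.087 -0.003]
side 0.2 0.3 2821 max hx -0.145 hy [-0.095 -0.003]
top 0.06 0.11 683 max hx -0.057 hy [-0.065  0.062]
top 0.11 0.16 462 max hx -0.09 hy [-0.066  0.06 ]
top 0.16 0.2 546 max hx -0.107 hy [-0.043  0.04 ]
top 0.2 0.3 2232 max hx -0.137 hy [-0.041  0.039]
```

Call:
step_arm(moves=[[0.001,0.03,0.001,-0.012,-0.004,-0.01,40],[0.001,0.09,0.001,-0.015,-0.004,-0.005,40],[0.001,0.15,0.001,-0.015,-0.004,0,40],[0.001,0.207,0.001,-0.015,-0.004,0,40],[0.001,0.207,0.001,-0.015,-0.004,0,40],[0.001,0.207,0.001,-0.015,-0.004,0,40]])

```text
time_s: 24.65
eef_pos: [0.599, 0.0345, 0.0191]
ee_rot: [-2.621, -0.068, -1.662]
force: [-1.1, 0.8, -0.2]
width: 0.402
gripper_force: 0.0
```

```bash
python3 st.py -46,0,25,25 10,0,25,25; python3 q.py|head -2; python3 - <<'E'
from h import *
for n in ("side","top"):
    f=grab(n); P=cloud(f); im=f["image"].astype(int); d=P-np.r_[O,0]; hx=d@HX; hy=d@HY; z=P[...,2]
    for lo,hi in ((.085,.098),(.098,.11),(.11,.16),(.16,.2),(.2,.3)):
        m=(f["range_z"]>0)&(z>lo)&(z<hi)&(hx<-.006)&(abs(hy)<.1)
        if m.sum()>5: print(n,lo,hi,m.sum(),"max hx",np.percentile(hx[m],[90,99]).round(3))
E
```

```text
[ 0.64  1.51 -1.16  2.57  2.94  1.74  2.74] hood xyz [-40.1  -0.4  19.1] force [-1.1  0.8 -0.2] tilt 25.2 head -0.2 roll -0.5
-46,0,25,25 [0.0014, 0.002, -0.005, 0.0113, -0.0018, -0.0312]
10,0,25,25 [0.0014, 0.002, -0.005, 0.1068, -0.0034, 0.1714]
bar 344 [-54.8   0.7] [114.7  95.1] 3.7
pan 268 [-53.5   0.1] [124.6 175. ] 3.8
side 0.085 0.098 321 max hx [-0.168 -0.129]
side 0.098 0.11 475 max hx [-0.169 -0.149]
side 0.11 0.16 1891 max hx [-0.184 -0.152]
side 0.16 0.2 1318 max hx [-0.267 -0.245]
side 0.2 0.3 3530 max hx [-0.337 -0.309]
top 0.085 0.098 73 max hx [-0.14  -0.128]
top 0.098 0.11 187 max hx [-0.147 -0.144]
top 0.11 0.16 1943 max hx [-0.165 -0.147]
top 0.16 0.2 1581 max hx [-0.258 -0.244]
top 0.2 0.3 4669 max hx [-0.309 -0.295]
```

Call:
step_arm(moves=[[0,0.002,-0.003,0.012,-0.001,0,40],[0.001,0.002,-0.005,0.02,-0.001,0.01,40],[0.001,0.002,-0.005,0.028,-0.002,0.025,40],[0.001,0.002,-0.005,0.036,-0.002,0.041,40],[0.001,0.002,-0.005,0.044,-0.002,0.057,40],[0.001,0.002,-0.005,0.052,-0.002,0.073,40],[0.001,0.002,-0.005,0.06,-0.002,0.089,40],[0.001,0.002,-0.005,0.067,-0.003,0.104,40],[0.001,0.002,-0.005,0.073,-0.003,0.117,40],[0.001,0.002,-0.005,0.078,-0.003,0.128,40],[0.001,0.002,-0.005,0.081,-0.003,0.134,40],[0.001,0.002,-0.005,0.083,-0.003,0.138,40]])

```text
time_s: 26.0
eef_pos: [0.6402, 0.0384, 0.0278]
ee_rot: [-2.618, -0.099, -1.677]
force: [-5.7, -1.2, 1.2]
width: 0.403
gripper_force: 2.8
```

```bash
python3 st.py 10,0,23,25 20,0,23,25; python3 q.py|head -2
```

```text
[ 0.65  1.44 -1.16  2.48  2.91  1.61  2.74] hood xyz [ 1.3  0.9 27.8] force [-5.7 -1.2  1.2] tilt 24.7 head 0.1 roll 0.5
10,0,23,25 [-0.0007, -0.0023, 0.0047, -0.0028, 0.0034, 0.0396]
20,0,23,25 [-0.0007, -0.0023, 0.0047, 0.014, 0.0037, 0.076]
bar 136 [-28.7   0.9] [68. 93.] 4.9
pan 53 [-33.    1.9] [ 77.6 100.1] 1.5
```

Call:
step_arm(moves=[[0,0,0.002,0,0.001,0.005,40],[0,-0.001,0.003,-0.001,0.002,0.012,40],[-0.001,-0.002,0.004,-0.002,0.003,0.02,40],[-0.001,-0.002,0.005,-0.003,0.003,0.027,40],[-0.001,-0.002,0.005,-0.003,0.003,0.034,40],[-0.001,-0.002,0.005,-0.003,0.003,0.04,40]])

```text
time_s: 26.65
eef_pos: [0.6489, 0.0389, 0.0239]
ee_rot: [-2.616, -0.084, -1.671]
force: [-7.5, -1.0, 6.0]
width: 0.398
gripper_force: 4.0
```

Call:
step_arm(moves=[[0,0,0,0.002,0,0.004,40],[0,0,0,0.004,0,0.008,40],[0,0,0,0.006,0,0.012,40],[0,0,0,0.007,0,0.015,40]])

```text
time_s: 27.05
eef_pos: [0.653, 0.0391, 0.0238]
ee_rot: [-2.617, -0.084, -1.671]
force: [-8.4, -1.2, 5.7]
width: 0.4
gripper_force: 3.9
```

Call:
step_arm(moves=[[0,0,0,0.002,0,0.004,40],[0,0,0,0.004,0,0.008,40],[0,0,0,0.006,0,0.012,40],[0,0,0,0.007,0,0.015,40]])

```text
time_s: 27.45
eef_pos: [0.6571, 0.0393, 0.0238]
ee_rot: [-2.617, -0.084, -1.671]
force: [-7.8, -0.4, 4.3]
width: 0.4
gripper_force: 3.9
```

```bash
python3 st.py 24,0,24,25
```

```text
[ 0.65  1.43 -1.16  2.44  2.91  1.56  2.74] hood xyz [18.2  0.7 23.8] force [-7.8 -0.4  4.3] tilt 24.9 head 0.0 roll -0.1
24,0,24,25 [-0.0003, -0.001, -0.0004, 0.0106, 0.0026, 0.0206]
```

Call:
step_arm(moves=[[0,0,0,0.002,0,0.004,40],[0,0,0,0.004,0,0.008,40],[0,0,0,0.006,0,0.012,40]])

```text
time_s: 27.75
eef_pos: [0.6604, 0.0396, 0.0238]
ee_rot: [-2.617, -0.084, -1.671]
force: [-8.7, -0.2, 5.1]
width: 0.4
gripper_force: 4.2
```

Call:
step_arm(moves=[[0,0,0,0.002,0,0.004,40],[0,0,0,0.004,0,0.008,40],[0,0,0,0.006,0,0.012,40]])

```text
time_s: 28.05
eef_pos: [0.6636, 0.0399, 0.0238]
ee_rot: [-2.617, -0.084, -1.67]
force: [-8.7, -0.5, 5.1]
width: 0.397
gripper_force: 4.2
```

Call:
step_arm(moves=[[0,0,0,0.002,0,0.004,40],[0,0,0,0.004,0,0.008,40]])

```text
time_s: 28.25
eef_pos: [0.6658, 0.04, 0.0238]
ee_rot: [-2.617, -0.084, -1.67]
force: [-8.4, -0.7, 4.2]
width: 0.396
gripper_force: 4.2
```

Call:
step_arm(moves=[[0,0,0,0.002,0,0.004,40],[0,0,0,0.004,0,0.008,40]])

```text
time_s: 28.45
eef_pos: [0.668, 0.0402, 0.0238]
ee_rot: [-2.617, -0.084, -1.67]
force: [-11.6, -1.0, 5.4]
width: 0.402
gripper_force: 5.7
```

Call:
step_arm(moves=[[0,0,0,0.002,0,0.004,40],[0,0,0,0.004,0,0.008,40]])

```text
time_s: 28.65
eef_pos: [0.6687, 0.0406, 0.0237]
ee_rot: [-2.617, -0.087, -1.668]
force: [-26.5, -4.3, 11.8]
width: 0.4
gripper_force: 13.2
```

Call:
step_arm(moves=[[0,0,0,0.002,0,0.004,40],[0,0,0,0.004,0,0.008,40]])

```text
time_s: 28.85
eef_pos: [0.6692, 0.0409, 0.0236]
ee_rot: [-2.618, -0.089, -1.665]
force: [-38.9, -8.8, 17.3]
width: 0.399
gripper_force: 20.1
```

Call:
step_arm(moves=[[0,0,0,0.002,0,0.004,40],[0,0,0,0.004,0,0.008,40]])

```text
time_s: 29.05
eef_pos: [0.6697, 0.0412, 0.0236]
ee_rot: [-2.618, -0.091, -1.663]
force: [-55.0, -11.9, 24.9]
width: 0.4
gripper_force: 27.2
```

Call:
step_arm(moves=[[0,0,0,-0.006,0,-0.013,40],[0,0,0,-0.01,0,-0.025,40],[0,0,0,-0.02,0,-0.05,40],[0,0,0,-0.03,0,-0.07,40],[0,0,0,-0.03,0,-0.07,40]])

```text
time_s: 29.55
eef_pos: [0.6556, 0.0387, 0.0236]
ee_rot: [-2.62, -0.083, -1.669]
force: [-0.4, 0.4, 1.1]
width: 0.401
gripper_force: 0.0
```

```bash
python3 st.py -60,0,30,35 -120,0,60,50; python3 - <<'E'
from h import *
f=grab("wrist","w5.png"); P=cloud(f); d=P-np.r_[O,0]; hx=d@HX*1000; hy=d@HY*1000; z=P[...,2]; im=f["image"].astype(int); ok=f["range_z"]>0
m=ok&(z>.036)&(z<.05)&(hx>0)&(hx<60)&(abs(hy)<60)&(im.max(2)<90); print("bar pts",m.sum())
if m.sum(): 
    q=np.c_[hx[m],hy[m]].astype(np.float32); r=cv2.minAreaRect(q); print(r,q.min(0),q.max(0))
E
cp pics/w5.png pics/last.png
```

```text
[ 0.65  1.43 -1.15  2.44  2.91  1.56  2.73] hood xyz [16.6  0.1 23.6] force [-0.4  0.4  1.1] tilt 25.0 head -0.0 roll -0.0
-60,0,30,35 [0.0003, -0.0833, -0.0003, -0.1064, 0.0006, -0.2886]
-120,0,60,50 [0.0003, -0.2083, -0.0003, -0.0991, 0.0008, -0.5569]
bar pts 6425
((29.97759437561035, 2.3302268981933594), (59.975975036621094, 99.3719711303711), 0.02464139834046364) [ 3.0146807e-03 -4.7356876e+01] [59.983814 52.01515 ]
```

View pics/last.png

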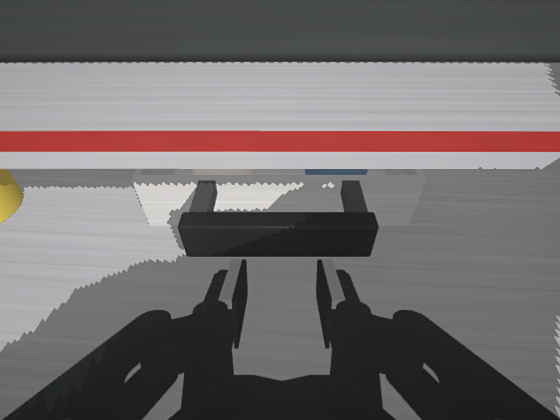

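The wrist view shows the bar straight and level at (280,235), parallel to the red edge at row 140. The cup feet are behind the edge at (222,172) and (335,172), and the fingers are clear of the bar. The pan is home, so I'll retreat and go to the dial.

Call:
step_arm(moves=[[0,0,0,-0.017,0,-0.036,40],[0,0,0,-0.06,0,-0.13,40],[0,0,0,-0.12,0,-0.26,40],[0,-0.07,0,-0.12,0,-0.32,40],[0,-0.14,0,-0.11,0,-0.44,40],[0,-0.208,0,-0.1,0,-0.556,20],[0,-0.208,0,-0.1,0,-0.556,0],[0,-0.208,0,-0.1,0,-0.556,0]])

```text
time_s: 30.4
eef_pos: [0.5183, 0.0299, 0.061]
ee_rot: [-2.931, -0.093, -1.065]
force: [-0.0, -1.8, 0.1]
width: 0.0
gripper_force: 0.0
```

```bash
python3 st.py; python3 - <<'E'
from h import *
P0=hp(-.11,0,.22)
for k in ((50,0,273.7),(55,-25,235),(55,-45,205)): print(k,row(P0,leand(*k)))
print(row(hp(-.15,0,.22),leand(55,-45,205)))
E
```

```text
[ 0.67  0.82 -1.25  2.55  2.16  1.01  2.58] hood xyz [-121.     0.2   61. ] force [-0.  -1.8  0.1] tilt 50.1 head -0.1 roll 0.0
(50, 0, 273.7) [0.0005, 0.0839, -0.0002, 0.442, 0.0012, -0.4596]
(55, -25, 235) [-0.1387, 0.1421, 0.2536, 0.442, 0.0012, -0.4596]
(55, -45, 205) [-0.2526, 0.1777, 0.4447, 0.442, 0.0012, -0.4596]
[-0.2526, 0.1777, 0.4447, 0.3193, 0.0013, -0.5623]
```

Call:
step_arm(moves=[[0,0.02,0,0.12,0,-0.15,0],[-0.03,0.05,0.06,0.25,0,-0.3,0],[-0.08,0.1,0.15,0.32,0,-0.45,0],[-0.139,0.142,0.254,0.35,0,-0.54,0],[-0.139,0.142,0.254,0.35,0,-0.54,0],[-0.25,0.178,0.445,0.32,0,-0.56,0],[-0.25,0.178,0.445,0.32,0,-0.56,0],[-0.25,0.178,0.445,0.32,0,-0.56,0],[-0.25,0.178,0.445,0.32,0,-0.56,0],[-0.25,0.178,0.445,0.32,0,-0.56,0]])

```text
time_s: 31.4
eef_pos: [0.4915, 0.0302, 0.218]
ee_rot: [2.254, -1.438, 1.377]
force: [0.6, -0.2, 1.0]
width: 0.002
gripper_force: 0.0
```

```bash
python3 st.py; python3 - <<'E'
from h import *
P0=np.array([.47,.03,.22])
for k in ((55,-45,205),(45,-90,183.7),(40,-90,150),(20,-90,120)): print(k,row(P0,leand(*k)))
E
```

```text
[ 0.02  0.5  -1.11  2.34  1.35  1.5   1.63] hood xyz [-147.7    2.2  218. ] force [ 0.6 -0.2  1. ] tilt 35.0 head -44.5 roll -19.3
(55, -45, 205) [-0.0028, 0.0012, -0.0021, -0.0045, 0.0643, -0.0574]
(45, -90, 183.7) [-0.2974, -0.016, 0.0486, -0.0045, 0.0643, -0.0574]
(40, -90, 150) [-0.305, 0.0323, 0.3329, -0.0045, 0.0643, -0.0574]
(20, -90, 120) [-0.3812, -0.0383, 0.617, -0.0045, 0.0643, -0.0574]
```

Call:
step_arm(moves=[[-0.15,0.01,0.1,0,0.06,-0.06,0],[-0.28,0.01,0.19,0,0.06,-0.06,0],[-0.305,0.032,0.333,0,0.06,-0.06,0],[-0.305,0.032,0.333,0,0.06,-0.06,0],[-0.305,0.032,0.333,0,0.06,-0.06,0],[-0.305,0.032,0.333,0,0.06,-0.06,0],[-0.38,-0.038,0.617,0,0.06,-0.06,0],[-0.38,-0.038,0.617,0,0.06,-0.06,0],[-0.38,-0.038,0.617,0,0.06,-0.06,0],[-0.38,-0.038,0.617,0,0.06,-0.06,0],[-0.38,-0.038,0.617,0,0.06,-0.06,0]])

```text
time_s: 32.5
eef_pos: [0.4695, 0.0258, 0.2222]
ee_rot: [0.782, -2.928, 0.53]
force: [-0.4, -0.5, -0.8]
width: 0.002
gripper_force: 0.0
```

```bash
python3 st.py; python3 - <<'E'
from h import *
print(row([.5,.27,.22],down(107.)))
print(row([.46,.27,.22],down(107.)))
E
```

```text
[ 0.34  0.41 -1.01  1.89  0.66  1.32  1.17] hood xyz [-169.9   -0.7  222.2] force [-0.4 -0.5 -0.8] tilt 69.8 head -89.5 roll -17.8
[-0.1593, -0.0556, 0.1064, -0.5683, 0.7351, -0.3252]
[-0.1593, -0.0556, 0.1064, -0.4293, 0.8142, -0.3293]
```

Call:
step_arm(moves=[[-0.05,-0.02,0.03,-0.12,0.15,-0.07,40],[-0.1,-0.04,0.07,-0.25,0.3,-0.15,40],[-0.159,-0.056,0.106,-0.4,0.5,-0.25,40],[-0.159,-0.056,0.106,-0.568,0.735,-0.325,40],[-0.159,-0.056,0.106,-0.568,0.735,-0.325,40],[-0.159,-0.056,0.106,-0.568,0.735,-0.325,40],[-0.159,-0.056,0.106,-0.568,0.735,-0.325,40],[-0.159,-0.056,0.106,-0.568,0.735,-0.325,40]])

```text
time_s: 33.3
eef_pos: [0.4996, 0.2703, 0.2192]
ee_rot: [0.471, -3.104, 0.004]
force: [0.8, -0.2, 1.2]
width: 0.403
gripper_force: 0.0
```

```bash
cat > d.py <<'E'
from h import *
f=grab("wrist","d.png"); P=cloud(f); z=P[...,2]; ok=f["range_z"]>0; c=np.array([.5055,.2985]); r=np.hypot(P[...,0]-c[0],P[...,1]-c[1])
for lo,hi,rr in ((.085,.096,.03),(.06,.07,.03),(.05,.059,.07)):
    m=ok&(z>lo)&(z<hi)&(r<rr); 
    if m.sum()>20: q=cv2.minAreaRect((P[m][:,:2]*1000).astype(np.float32)); print(lo,m.sum(),np.round(q[0],1),np.round(q[1],1),round(q[2],1),np.median(z[m]).round(4))
im=f["image"].astype(int); m=ok&(r<.055)&(im[...,0]>im[...,1]+60)&(z>.04)
print("red dot",(P[m].mean(0)[:2]-c)*1000 if m.sum() else None, np.degrees(np.arctan2(*(P[m].mean(0)[:2]-c)[::-1])) if m.sum() else '')
m=ok&(r<.03)&(z>.085)&(im.min(2)>130)
print("line",(P[m].mean(0)[:2]-c)*1000 if m.sum() else None, m.sum())
E
python3 d.py; python3 st.py; python3 -c "
from h import *
print(row([.5055,.2985,.2],down(107.)))"
```

```text
0.085 656 [503.2 300.9] [43.6 12.1] 17.5 0.0924
0.06 1244 [502.7 300.8] [46.2 46.9] 20.9 0.0665
0.05 7218 [503. 301.] [ 98.6 100. ] 17.2 0.0569
red dot [-21.16795478  35.26203628] 120.97657805702873
line [-22.76638163  -9.3823831 ] 619
[ 0.09  0.55 -1.01  1.67  0.49  1.21  0.83] hood xyz [-123.8  241.1  219.3] force [-0.6 -0.8  0.1] tilt 89.8 head -120.3 roll -0.1
[-0.001, -0.0009, 0.0016, -0.0553, 0.1021, 0.0769]
```

```bash
python3 -c "
from h import *
for z in (.15,.069): print(row([.504,.300,z],down(107.3)))"
```

```text
[-0.001, -0.0009, -0.0009, -0.0518, 0.11, 0.2769]
[-0.001, -0.0009, -0.0009, -0.0524, 0.1107, 0.6009]
```

Call:
step_arm(moves=[[-0.001,-0.001,-0.001,-0.052,0.11,0.1,40],[-0.001,-0.001,-0.001,-0.052,0.11,0.28,40],[-0.001,-0.001,-0.001,-0.052,0.11,0.4,40],[-0.001,-0.001,-0.001,-0.052,0.11,0.5,40],[-0.001,-0.001,-0.001,-0.052,0.11,0.57,40],[-0.001,-0.001,-0.001,-0.052,0.11,0.6,40],[-0.001,-0.001,-0.001,-0.052,0.11,0.6,40]])

```text
time_s: 34.05
eef_pos: [0.5039, 0.3015, 0.0694]
ee_rot: [0.473, -3.105, -0.003]
force: [0.4, 0.4, -0.4]
width: 0.403
gripper_force: 0.0
```

Call:
step_arm(moves=[[0,0,0,0,0,0,0],[0,0,0,0,0,0,0],[0,0,0,0,0,0,0],[0,0,0,0,0,0,0],[0,0,0,0,0,0,0]])

```text
time_s: 34.55
eef_pos: [0.505, 0.3008, 0.0712]
ee_rot: [-0.471, 3.104, -0.001]
force: [-0.5, -7.1, 7.4]
width: 0.122
gripper_force: 59.1
```

Call:
step_arm(moves=[[0,0,0.03,0,0,0,0],[0,0,0.08,0,0,0,0],[0,0,0.13,0,0,0,0],[0,0,0.18,0,0,0,0],[0,0,0.23,0,0,0,0],[0,0,0.28,0,0,0,0],[0,0,0.33,0,0,0,0],[0,0,0.38,0,0,0,0],[0,0,0.43,0,0,0,0],[0,0,0.48,0,0,0,0],[0,0,0.53,0,0,0,0],[0,0,0.58,0,0,0,0],[0,0,0.62,0,0,0,0],[0,0,0.645,0,0,0,0],[0,0,0.645,0,0,0,0],[0,0,0.645,0,0,0,0]])

```text
time_s: 36.15
eef_pos: [0.5055, 0.3015, 0.0713]
ee_rot: [1.573, 2.718, 0.005]
force: [3.2, -3.8, 2.6]
width: 0.126
gripper_force: 58.6
```

```bash
python3 -c "
from h import *
s=sensors.state(); y=rm(s['ee_rot'])[:,1]; print(np.degrees(np.arctan2(y[1],y[0])),s['force'],s['moment'],s['joint_pos'].round(2))"
```

```text
29.87545592208961 [ 3.1590944  -3.79953506  2.57172726] [-1.04203887 -0.62158177 -0.04063999] [-0.25  0.61 -0.55  1.8   0.42  0.85 -0.48]
```

Rotated 77°. Next I'll release, lift straight up and check.

Call:
step_arm(moves=[[0,0,0,0,0,0,40],[0,0,0,0,0,0,40],[0,0,0,0,0,0,40],[0,0,0,0,0,0,40],[0,0,0,0,0,-0.1,40],[0,0,0,0,0,-0.25,40],[0,0,0,0,0,-0.45,40],[0,0,0,0,0,-0.6,40],[0,0,0,0,0,-0.6,40]])

```text
time_s: 37.05
eef_pos: [0.5056, 0.3045, 0.2255]
ee_rot: [1.57, 2.718, 0.016]
force: [-0.1, -0.0, -0.4]
width: 0.401
gripper_force: 0.0
```

```bash
python3 d.py; python3 q.py; python3 m.py | grep -E "z55|blue"; python3 - <<'E'
from h import *
# bar under the hood edge, side view; pan front edge & bottles
f=grab("side","s6.png"); P=cloud(f); d=P-np.r_[O,0]; hx=d@HX*1000; hy=d@HY*1000; z=P[...,2]; im=f["image"].astype(int)
m=(z>.02)&(z<.05)&(abs(hy)<100)&(hx>-30)&(hx<120)&(im.max(2)<95); print("dark",m.sum(),hx[m].min() if m.sum() else '')
for n in ("top","side"):
    f=grab(n); P=cloud(f); im=f["image"].astype(int); y=(im[...,0]>180)&(im[...,1]>150)&(im[...,2]<80)&(P[...,2]>.02)&(P[...,0]<.75)&(P[...,2]<.2)
    print(n,"yellow",np.median(P[y],0).round(3),P[y][:,2].max())
E
```

```text
0.085 619 [503.9 301.3] [11.1 43.8] 29.6 0.0926
0.06 1294 [503.3 301.8] [47.1 46.4] 30.3 0.0666
0.05 7189 [503.7 301.3] [100.1  99.9] 17.3 0.0569
red dot [-21.02787225  35.32949078] 120.7608196383517
line [-9.12329702 10.37898888] 24
pan 0 [-640.1    3.8] [0. 0.] 0.0
tcp [-117.6  273. ] [0.50401884 0.30229245 0.2204621 ] [-0.05735403  0.20902367  0.57259854] 0.4012199990312311 [-0.19  0.46 -0.63  1.64  0.29  1.14 -0.37] 37.15
z55 [120, 229, 52, 54, 1465] [[506.3, 299.4], [101.0, 98.2], 16.8, 'z', [51.2, 55.6, 58.6]]
z55 [387, 234, 60, 60, 2835] [[478.1, -316.7], [135.3, 132.4], 88.4, 'z', [52.5, 55.1, 57.7]]
z55 [186, 143, 47, 34, 664] [[505.1, 298.3], [101.6, 102.5], 17.0, 'z', [47.4, 57.5, 60.9]]
z55 [374, 269, 26, 16, 109] [[676.7, -297.7], [24.1, 57.8], 40.0, 'z', [45.6, 52.6, 61.4]]
z55 [289, 299, 63, 61, 3016] [[476.6, -317.2], [135.1, 133.5], 53.4, 'z', [53.5, 56.5, 59.0]]
dark 124 24.887850328848337
top yellow [0.699 0.247 0.139] 0.1964544869245165
side yellow [0.696 0.244 0.127] 0.1967140744568625
```

```bash
python3 -c "
from rig import job
print(job.job_done())"
```

```text
the job is handed in; nothing more can be done
None
```

The job is handed in, with the pan pushed straight in against the stop bar and the dial at the third click (about 77.7° clockwise), but the hand touched something, probably the hood's front edge, once at about 35 N, and the last push on the solid stop peaked near 60 N.

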